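Release the flushing stem from its push-in fitting and close the filter drawer

ROBOT

A 6-joint arm with a two-finger parallel gripper is mounted at the origin on a cart in front of the work surface, level with it; the furniture and walls round the work are solid. World frame = base frame: x ahead of the robot, y to its left, z up, the work surface at z = 0. Lengths are in mm, angles in rad, forces in N, time in s.
With the tool pointing down it reaches from about 350 to 850 mm from the base axis. Payload 8.1 kg.
Tool frame: the origin (TCP) lies at the very end of the fingers, on their centre line; the grasp point (between the pads) lies 19 mm behind it; z points along the fingers, x is the direction in which the jaws open and shut, and the axes are right-handed (so a half turn about z gives the same grasp; the last joint's range is limited). The gripper opens to 93 mm and grips with 3 to 60 N. Pads are 15 mm wide; open, the fingers measure 128 mm over their backs; the gripper's body (75 mm by 188 mm) begins 65 mm behind the grasp point.
Start: joints at [-1.431, 0.13, 1.488, -0, 1.523, -0.085], TCP at [133.767, -584.903, 218.635] pointing down, gripper open.
Joint ranges: [-2.96, 2.96], [-0.89, 2.26], [0.02, 2.5], [-1.34, 4.48], [0, 2.73], [-2.66, 2.66]. Speed limits (rad/s): [2.39, 2.39, 2.79, 3.14, 3.14, 3.14].

INTERFACE

Orientations are given as a 3x3 rotation matrix whose columns are the frame's x, y, z axes.
In Python, from workcell import arm, viewer gives the robot as it stands.
- The arm moves only by the tool arm_command, never from a script. Its argument "plan" is one flat list of numbers, 7 for each row, row after row: the turn, a rotation vector about the world's x, y, z in degrees, then the shift along the world's x, y, z in cm, then the gripper command: -1 is fully open, 1 is shut, values between are in proportion. In form: [ax, ay, az, tx, ty, tz, jaw, ax, ay, az, tx, ty, tz, jaw, ...]. A call has 1 to 10 rows; each row shifts and turns the pose as measured when the row begins; what a row does not reach is not made up. A row lasts 1/12 s, in which the tool goes at most 41.7 mm and 7.16 degrees, less where a joint would pass 70% of its speed; a pose out of reach is approached as far as the arm can. A call is refused whole if a number of a shift passes 4.17 or a number of a turn 7.16, either way. A call with a gripper value outside its range is refused whole. The fingers move at their own pace and stop on an object; "newtons" is the grip in N (left out, the last holds). Time passes only in rows, so rows that do not move let the fingers close. It gives the time, the measured TCP pose, the force and the opening at its end, in the units of the state.
- arm.observe(): the state, without advancing time (a new reading comes with each control period).
- viewer.read_camera(name): name is "scene" or "side" or "wrist"; returns a dict with "frame" (420x560x3 uint8, red, green, blue), "z_map" (420x560 float32, mm along the optical axis (not along the pixel's ray), 0 where there is no reading), "mtx" (3x3 intrinsics, pixels), "dist" ([k1, k2, p1, p2, k3] as OpenCV has them; the pictures are not rectified), "extrinsics" (4x4, takes a point from world to camera coordinates); the wrist camera has in their place "hand_eye" (4x4, takes a point from camera to tool coordinates, whose origin is the TCP and whose axes are the tool frame's). Camera axes: x right, y up, looking along -z (the intrinsics and any distortion apply to the point x, -y, -z); pixel columns grow to the right and rows downward; lengths in mm; the calibration is good to about 2 mm. A picture is of the moment at which its call begins: read the wrist's pose just before it.
- arm.sign_off(): hands the job in, once; it reports no verdict.
The state is a dict: "time_s": time; "joint_positions": joint angles; "qvel": joint speeds; "effort": joint torques, N m; "tool_pos": TCP position; "ee_rot": TCP orientation; "contact_force": force on the tool from outside, world axes, zero at the start; "torque": the same for the moment, N m; "width": finger opening in mm.
Only numpy, scipy, OpenCV 4.12 (cv2) and the standard library are available. Lean on these libraries where they do the work, as an engineer would, in place of code of your own. Each camera call takes 0.05 s, during which the arm holds its last target.

TASK

The new cartridge in the bench water filter has been flushed and can go into service. Push the orange release collar of the push-in fitting all the way in and, holding it in, draw the steel flushing stem out along the fitting's slanting axis; stand the stem, beaded end down, in the steel tumbler to drain, and push the filter drawer fully home past its catch. Leave the tumbler standing upright and the other things on the bench where they are.

Things in the scene. Friction and masses are not known exactly. Their poses are not given: they have to be found in the camera images.
- filter_unit: the bench water-filter unit: white housing 240 deep x 210 wide x 190 mm tall, grey fascia with a round gauge; fixed. Origin: centre of its underside, on the worktop; x to its back, y level, z up; the front is the -x side. Its front face is at x = -0.12: open below z = 0.089 for the drawer, solid above; the fascia's gauge stands out to x = -0.135.
- drawer (a joint): filter drawer, m: 0 fully home, 0.115 at the start (its outer stop); opens along the unit's -x and carries cartridge and fitting. Runs stiffly (7 N); a roller catch adds about 6 N more between 12 and 6 mm from home. With the stem in the fitting it cannot close: the stem strikes the housing about half way.
- drawer_grip (a point): middle of the drawer's steel bar handle: a level bar along the unit's y, 90 mm long, 50 mm above the worktop, 35 mm in front of the grey front panel (200 wide, from 8 to 86 mm above the worktop). Pushing bar or panel along the unit's +x closes the drawer. Same axes as the unit.
- fitting_mouth (a point): point fixed to the push-in fitting, on its axis, level with the upper face of the orange release collar when that is out. z: the fitting's axis, pointing outward, up and leaning 30 degrees from vertical towards the unit's front; y: level, along the unit's y. The fitting is aluminium, stands behind the drawer's front panel and moves with the drawer.
- collar_top (a point): centre of the upper face of the orange release collar: a ring round the stem, 48 mm outside, 26 mm inside diameter, 9 mm thick, standing 8 mm off the fitting. Moves with the collar; same axes as fitting_mouth.
- collar (a joint): how far the collar is pushed in along the fitting's axis, m: 0 out (sprung, 3 N), 0.006 fully in (9 N). Claws over the stem's bead hold it against any pull; the collar draws them back, clear from 0.004 on. Grip the stem just above the collar, fingertips still holding it fully in, and pull: once the bead has risen 2 mm between the claws it is free. Let out earlier, the collar locks it again.
- stem: the flushing stem, loose: bright steel tube, 102 mm long, 18 mm diameter, 70 g. Origin: centre of its lower end face; z along the tube to the barbed top. A bead, 23 mm diameter, surrounds it from z = 0.024 to 0.030. At the start seated along the fitting's axis, lower end 58 mm below the collar's upper face, 44 mm standing out. It comes out straight: its lowest 24 mm fit a bore with 1 mm play all round.
- stem_top (a point): centre of the stem's top end (z = 0.102 of the stem), whose last 12 mm are a hose barb 15 to 18 mm in diameter; same axes as the stem
- tumbler: the steel tumbler, a plain open cup, loose, 90 g, standing upright: 81 mm tall, 63 mm across at the rim (56 mm inside), 48 mm at the foot (about 38 mm inside), floor 2 mm thick. Origin: centre of its underside, z up.
- white_cup: a clear specimen cup with a white screw cap, 52 mm across, 64 mm tall; bystander. Origin: centre of its underside.
- red_cup: a clear specimen cup with a red screw cap, 52 mm across, 64 mm tall; bystander. Origin: centre of its underside.
- wash_bottle: a pale green squeeze wash bottle, 58 mm across, 191 mm tall with its bent white spout; bystander. Origin: centre of its underside.
- amber_bottle: an amber glass bottle with a black cap, 45 mm across, 90 mm tall; bystander. Origin: centre of its underside.
Mind the look-alikes: they are no part of the job. Of the things shaped like the stem, the steel one is meant.

How it is judged:
By the outcome, as a careful person would: the job done as asked, in the order asked, and still so for the second after the job is handed in, with the robot touching nothing.
It also fails if it takes over 67 s, if anything falls off the work surface, if the arm or the gripper's body presses on something with over 40 N, if the wrist force passes 120 N, or if a joint passes its speed limit or range.

## Working session

There is one attempt and no reset: what is moved stays moved. The work goes in short steps, Python scripts to look and compute and a tool call to move; the robot and the scene stay as the last step left them, time stands still between calls to the robot, and variables do not carry over. Pictures are saved under pics/ and viewed, and the job is handed in when it is done.

Besides the shell and the picture viewer there is one more tool, called after "Emit:" as name(argument=value, ...) on one line, values as JSON. arm_command: Moves the arm, as the interface text tells. Its arguments: {"type":"object","properties":{"plan":{"type":"array"},"newtons":{"type":"number"}},"required":["plan"]}

```bash
mkdir -p pics; ls
cat > h.py <<'E'
import numpy as np, cv2
from workcell import arm, viewer
def cam(n):
    s=arm.observe(); c=viewer.read_camera(n)
    if n=="wrist":
        T=np.eye(4);T[:3,:3]=np.array(s["ee_rot"]);T[:3,3]=s["tool_pos"]
        c["c2w"]=T@np.array(c["hand_eye"])
    else: c["c2w"]=np.linalg.inv(np.array(c["extrinsics"]))
    return c
def px2w(c,u,v,z=None):
    zz=c["z_map"][int(round(v)),int(round(u))] if z is None else z
    p=cv2.undistortPoints(np.array([[[u,v]]],float),np.array(c["mtx"]),np.array(c["dist"]))[0,0]
    return (c["c2w"]@np.array([p[0]*zz,-p[1]*zz,-zz,1]))[:3]
def ray(c,u,v):
    o=c["c2w"][:3,3]; d=px2w(c,u,v,100.)-o; return o,d/np.linalg.norm(d)
def w2px(c,P):
    q=np.linalg.inv(c["c2w"])@np.append(P,1)
    return cv2.projectPoints(np.array([[q[0],-q[1],-q[2]]]),np.zeros(3),np.zeros(3),np.array(c["mtx"]),np.array(c["dist"]))[0].ravel()
def cloud(c):
    h,w=c["z_map"].shape
    u,v=np.meshgrid(np.arange(w),np.arange(h))
    p=cv2.undistortPoints(np.stack([u,v],-1).reshape(-1,1,2).astype(float),np.array(c["mtx"]),np.array(c["dist"])).reshape(h,w,2)
    z=c["z_map"]; P=np.stack([p[...,0]*z,-p[...,1]*z,-z],-1)
    W=P@c["c2w"][:3,:3].T+c["c2w"][:3,3]; W[z<=0]=np.nan; return W
def save(c,n,crop=None,k=1):
    f=c["frame"][...,::-1]
    if crop: x0,y0,x1,y1=crop; f=f[y0:y1,x0:x1]
    cv2.imwrite("pics/"+n+".png",cv2.resize(f,None,fx=k,fy=k,interpolation=cv2.INTER_CUBIC))
E
python3 - <<'E'
from h import *
import pickle
print(arm.observe())
for n in ["scene","side","wrist"]:
    c=cam(n); save(c,n+"0"); pickle.dump(c,open(n+"0.pkl","wb")); print(n,c["c2w"].round(2).tolist())
E
```

```text
pics
{'time_s': 0.0, 'joint_positions': array([-1.43141472e+00,  1.31155052e-01,  1.48929108e+00, -9.42809470e-06,
        1.52298948e+00, -8.54218042e-02]), 'qvel': array([-0.00259032, -0.00250802, -0.00023535,  0.00033449,  0.00073023,
       -0.00094748]), 'effort': array([ 3.61023653e-03, -5.59837496e+01, -4.91759348e+01,  7.70484237e-02,
        3.51103710e-02, -1.31242227e-04]), 'tool_pos': array([ 133.67437682, -584.33120609,  217.58462164]), 'ee_rot': array([[ 2.22914929e-01, -9.74837865e-01, -2.65369048e-04],
       [-9.74836171e-01, -2.22915038e-01,  1.82377342e-03],
       [-1.83703814e-03, -1.47854976e-04, -9.99998302e-01]]), 'contact_force': array([-0.37577883,  0.54436474,  0.28892955]), 'torque': array([ 0.04109513,  0.0107509 , -0.01796515]), 'width': 92.6679812859803}
scene [[0.79, 0.34, -0.51, -164.37], [-0.61, 0.46, -0.64, -784.21], [0.01, 0.82, 0.58, 955.95], [0.0, 0.0, 0.0, 1.0]]
side [[0.81, 0.34, -0.47, 189.18], [-0.58, 0.46, -0.67, -468.26], [-0.01, 0.82, 0.58, 631.82], [0.0, 0.0, 0.0, 1.0]]
wrist [[0.22, 0.94, 0.27, 208.98], [-0.97, 0.21, 0.06, -567.14], [-0.0, -0.28, 0.96, 384.39], [0.0, 0.0, 0.0, 1.0]]
```

View pics/scene0.png

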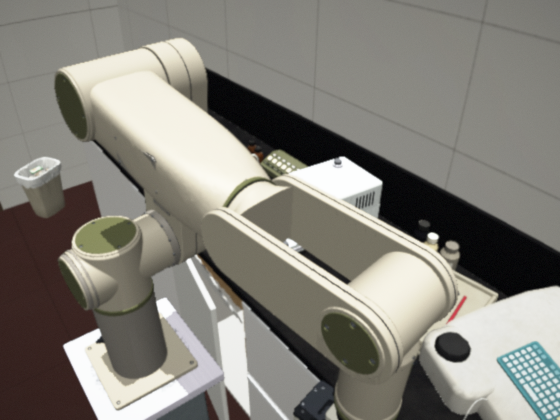

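View pics/side0.png

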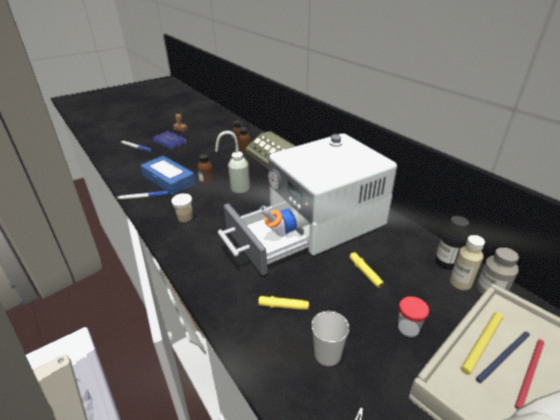

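View pics/wrist0.png

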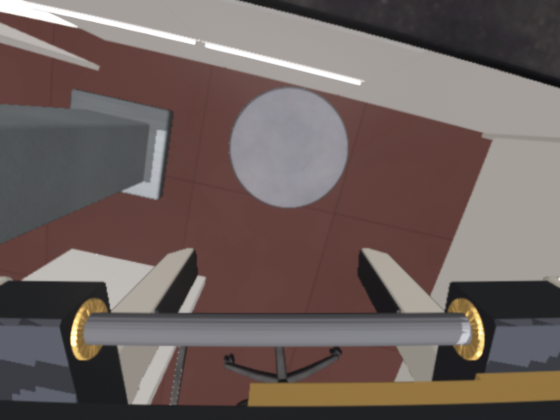

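The side view shows the unit at (330,190), the open drawer at (265,235) with the orange collar at (273,220), and the tumbler at (329,338). Two yellow tubes lie at (283,303) and (366,270), and the specimen cups are at (182,207) and (412,317). I'll enlarge the drawer to confirm the stem.

Run:
```python
from h import *
import pickle
c=pickle.load(open("side0.pkl","rb"))
save(c,"crop1",(205,120,405,270),4); save(c,"crop2",(290,290,450,410),4)
W=cloud(c)
np.save("W.npy",W)
for u,v in [(335,150),(385,160),(340,190),(300,165),(235,240),(265,262),(248,237),(225,240),(236,243),(329,325),(315,322),(347,322),(412,310),(283,303),(366,270),(182,200),(237,158),(273,220),(289,220)]:
    print(u,v,W[v,u].round(1))
# table plane check
print(W[300:330,230:250].reshape(-1,3).mean(0))
```

```text
335 150 [803.  162.2 187.6]
385 160 [862.3  50.2 188. ]
340 190 [704.9  36.  170.4]
300 165 [683.8 153.5 188.2]
235 240 [515.5 198.6   9.4]
265 262 [514.5  58.7  41.9]
248 237 [507.2 114.4  80.2]
225 240 [473.7 165.8  53. ]
236 243 [517.2 198.2  -1.2]
329 325 [ 515.9 -152.2   45.2]
315 322 [ 488.1 -144.    66.3]
347 322 [ 575.2 -143.1   -0.6]
412 310 [ 653.7 -225.4   61. ]
283 303 [492.  -40.2  15.7]
366 270 [699.  -73.   14.6]
182 200 [457.3 371.5  60.2]
237 158 [650.6 404.9 110.1]
273 220 [594.2 141.6  72. ]
289 220 [629.5 124.2  66.6]
[nan nan nan]
```

View pics/crop1.png

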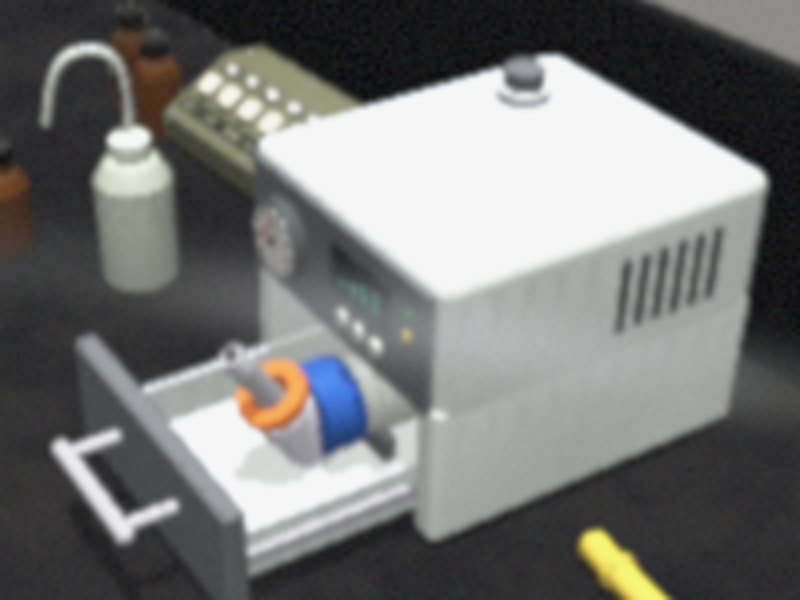

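View pics/crop2.png

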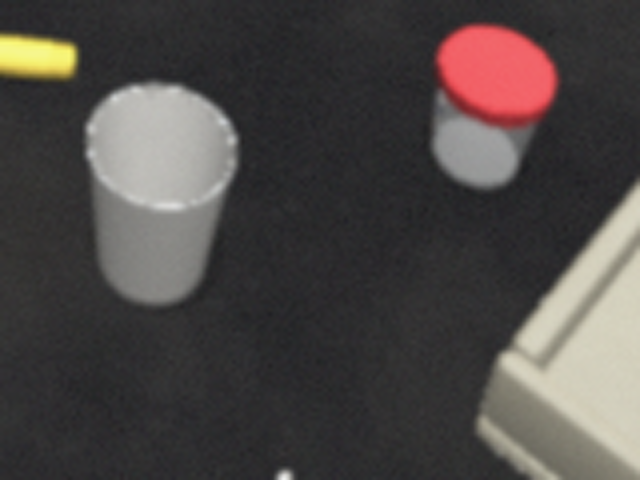

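The crop shows the steel stem leaning forward inside the orange collar, at full-image (264,208) to (273,218). It is the only steel one, since the two loose look-alikes are yellow. The tumbler is upright and open, with its rim centred near (330,326). Next I'll fit the poses.

Run:
```python
from h import *
import pickle
c=pickle.load(open("side0.pkl","rb")); W=np.load("W.npy")
def atz(u,v,z):
    o,d=ray(c,u,v); return o+d*(z-o[2])/d[2]
for u,v in [(271,156),(315,194.5),(396.5,165),(345,134)]: print(u,v,atz(u,v,190).round(1))
X=W.reshape(-1,3); m=(np.abs(X[:,2]-189)<4)&(X[:,0]>500)&(X[:,0]<1000)&(X[:,1]>-50)&(X[:,1]<300)
r=cv2.minAreaRect(X[m][:,:2].astype(np.float32)); print(r,m.sum(), np.median(X[m][:,2]))
# table
m=(np.abs(X[:,2])<6)&(X[:,0]>400)&(X[:,0]<800)&(np.abs(X[:,1])<300); print("table",np.median(X[m][:,2]))
# orange
f=c["frame"].astype(int); o=(f[...,0]>180)&(f[...,0]-f[...,2]>90)&(f[...,1]<170)&(f[...,1]>60)
vv,uu=np.nonzero(o); k=(uu>255)&(uu<290)&(vv>200)&(vv<235); print("orange",k.sum(),uu[k].mean(),vv[k].mean(),np.nanmedian(W[vv[k],uu[k]],0))
P=W[vv[k],uu[k]]; P=P[~np.isnan(P).any(1)]; print(P.mean(0), P.min(0),P.max(0)); np.save("or.npy",P)
# tumbler rim ellipse from crop px: left 87,right 238, top 85,bottom 208 
for u,v in [(290+87/4,290+145/4),(290+238/4,290+150/4),(290+157/4,290+85/4),(290+168/4,290+208/4)]: print("rim",atz(u,v,81).round(1))
for u,v in [(290+437/4,290+75/4),(290+557/4,290+80/4),(290+490/4,290+25/4),(290+505/4,290+123/4)]: print("red",atz(u,v,64).round(1))
print("foot",atz(290+155/4,290+304/4,0))
# handle ends: crop1 (60,450),(125,530) ; 
for a,b in [(60,448),(127,532)]: print("bar",atz(205+a/4,120+b/4,52).round(1))
for a,b in [(90,340),(240,520)]: print("panel top",atz(205+a/4,120+b/4,86).round(1))
```

```text
271 156 [652.5 229.6 190. ]
315 194.5 [629.4  32.9 190. ]
396.5 165 [862.   15.2 190. ]
345 134 [885.2 213.1 190. ]
((794.0796508789062, 125.7435531616211), (346.9916687011719, 305.9625244140625), 89.39696502685547) 4067 187.78959339508657
table -1.7024018236083975
orange 89 272.87640449438203 220.58426966292134 [591.18556027 141.87355211  68.1013602 ]
[593.88068299 141.78859267  70.26244894] [576.66712724 124.9582474   57.31423064] [616.20246632 162.71000619  84.17192479]
rim [ 470.2 -156.    81. ]
rim [ 520.9 -195.9   81. ]
rim [ 515.9 -149.6   81. ]
rim [ 477.5 -199.6   81. ]
red [ 634.5 -211.2   64. ]
red [ 676.7 -245.1   64. ]
red [ 678.5 -206.1   64. ]
red [ 637.9 -246.6   64. ]
foot [ 482.19219614 -193.38860471    0.        ]
bar [478.9 200.3  52. ]
bar [473.8 111.5  52. ]
panel top [527.7 244.7  86. ]
panel top [510.5  49.9  86. ]
```

Emit:
arm_command(plan=[0,0,0,1.5,1.5,3,-1,0,0,0,2.4,3,1.4,-1,0,0,-6,2.4,3,1.4,-1,0,0,-6,2.4,3,1.4,-1,0,0,-6,2.4,3,1.4,-1,0,0,0,2.4,3,1.4,-1,0,0,0,2.4,3,1.4,-1,0,0,0,2.4,3,1.4,-1,0,0,0,2.4,3,1.4,-1,0,0,0,2.4,3,1.4,-1])

```text
time_s: 0.98
tool_pos: [361.4, -290.1, 368.5]
ee_rot: [[-0.118, -0.993, -0.001], [-0.993, 0.118, 0.016], [-0.016, 0.003, -1.0]]
contact_force: [0.6, -0.5, -0.5]
width: 93.0
```

Emit:
arm_command(plan=[0,0,0,1,4,0,-1,0,0,0,1,4,0,-1,0,0,0,1,4,0,-1,0,0,0,1,4,0,-1,-0.6,-6,0,1,4,0,-1,-0.6,-6,0,1,4,0,-1,-0.6,-6,0,1,4,0,-1,-0.6,-6,0,1,4,-1,-1,-0.6,-6,0,1,4,-1,-1,0,0,0,1,4,-1,-1])

```text
time_s: 1.82
tool_pos: [460.5, 105.6, 341.7]
ee_rot: [[-0.106, -0.853, 0.512], [-0.994, 0.109, -0.024], [-0.035, -0.511, -0.859]]
contact_force: [0.3, -1.0, -0.4]
width: 92.8
```

Run:
```python
from h import *
import pickle
s=arm.observe(); print(s["tool_pos"],s["joint_positions"],s["ee_rot"])
for n in ["side","wrist","scene"]:
    c=cam(n); save(c,n+"1",k=1.4 if n=="wrist" else 1); pickle.dump(c,open(n+"1.pkl","wb"))
```

```text
[460.51431018 105.62734139 341.71958881] [ 0.22884254 -0.79404935  2.09339676 -0.14475577  1.323668    1.91334684] [[-0.10570441 -0.85257433  0.51180424]
 [-0.99378989  0.10856441 -0.02440142]
 [-0.0347597  -0.51120522 -0.85875549]]
```

View pics/wrist1.png

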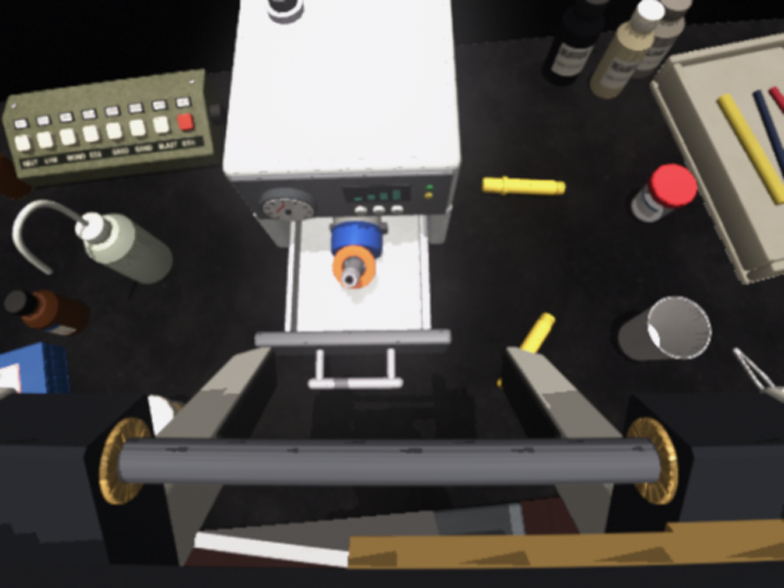

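View pics/side1.png

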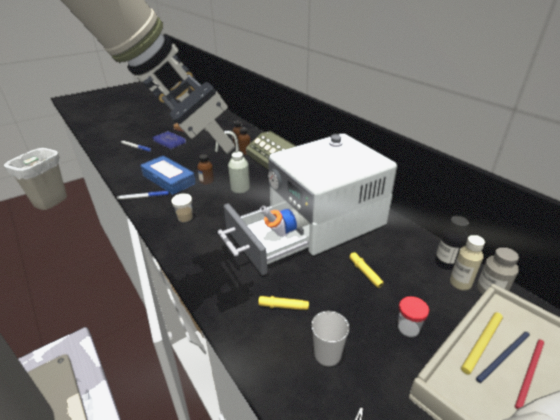

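The wrist view shows the unit square-on, the collar ring centred near (354,268) and the stem top near (350,280), both in the 1.4x picture. The handle bar runs from (308,384) to (402,382), and the tumbler rim is at (680,330). I'll enlarge the fitting.

Run:
```python
from h import *
import pickle
c=pickle.load(open("wrist1.pkl","rb"))
save(c,"crop3",(170,140,340,285),4.6); save(c,"crop4",(400,190,520,280),5)
W=cloud(c); X=W.reshape(-1,3)
t=(np.abs(X[:,2])<10)&(X[:,0]>350)&(X[:,0]<800); print("table z",np.median(X[t][:,2]))
```

```text
table z 0.7674437966342111
```

View pics/crop3.png

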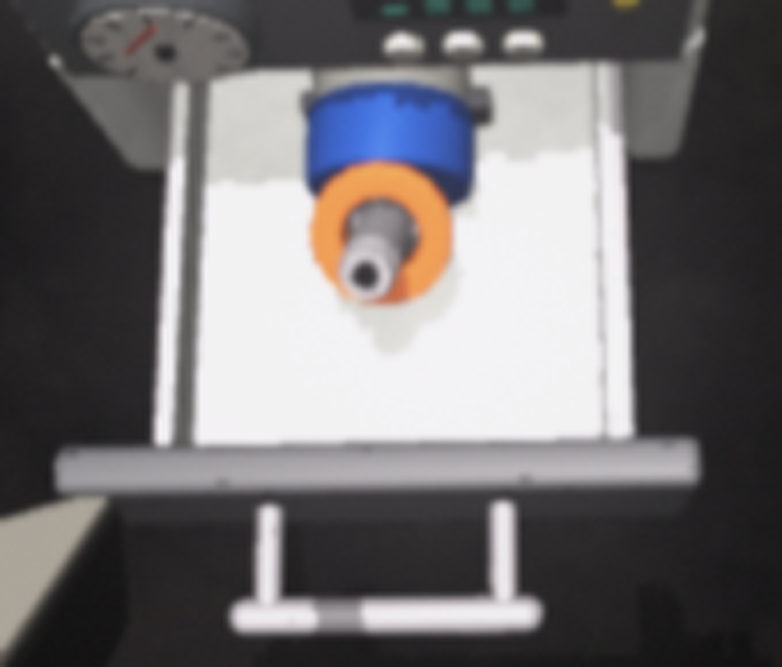

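View pics/crop4.png

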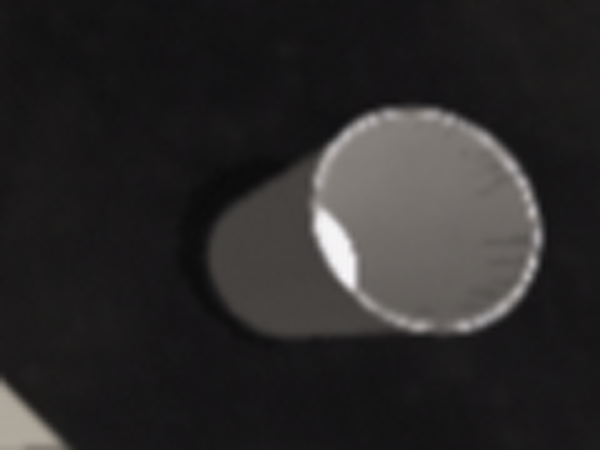

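Run:
```python
from h import *
import pickle
c=pickle.load(open("wrist1.pkl","rb")); W=cloud(c)
def atz(u,v,z):
    o,d=ray(c,u,v); return o+d*(z-o[2])/d[2]
def cr(a,b): return 170+(a+.5)/4.6-.5,140+(b+.5)/4.6-.5
L=lambda a,b,z: atz(*cr(a,b),z)
p,q=L(57,450,86),L(698,442,86); print("panel back top",p.round(1),q.round(1),"yaw",np.degrees(np.arctan2(p[0]-q[0],p[1]-q[1])))
p,q=L(57,487,86),L(698,483,86); print("panel front top",p.round(1),q.round(1),"yaw",np.degrees(np.arctan2(p[0]-q[0],p[1]-q[1])))
p,q=L(232,613,52),L(541,611,52); print("bar",p.round(1),q.round(1),"mid",(p+q)/2,"yaw",np.degrees(np.arctan2(p[0]-q[0],p[1]-q[1])))
f=c["frame"].astype(int); o=(f[...,0]>170)&(f[...,0]-f[...,2]>80)&(f[...,1]<190)&(f[...,1]>60)
vv,uu=np.nonzero(o); k=(uu>230)&(uu<275)&(vv>170)&(vv<210); uu,vv=uu[k],vv[k]; P=W[vv,uu]; P=P[~np.isnan(P).any(1)]
print(k.sum(),P.mean(0),uu.min(),uu.max(),vv.min(),vv.max())
def uy_a(y):
    y=np.radians(y); ux=np.array([np.cos(y),np.sin(y),0]); return ux,np.array([-np.sin(y),np.cos(y),0]),np.cos(np.pi/6)*np.array([0,0,1])-.5*ux
ux,uy,a=uy_a(-5)
# orange edges in crop: left 311, right 453 , top 163, bottom 305 -> centre ray
n=np.median(P@a); ctr=[]
for s in [(311,233),(453,233),(382,163),(382,305)]:
    oo,d=ray(c,*cr(*s)); ctr.append(oo+d*(n-oo@a)/(d@a))
ctr=np.array(ctr); print(ctr.round(1), "mid",ctr.mean(0), np.linalg.norm(ctr[0]-ctr[1]),np.linalg.norm(ctr[2]-ctr[3]))
M=ctr.mean(0)
oo,d=ray(c,*cr(366,273)); T=M+44*a
t=(T@a-oo@a)/(d@a); print("stem top pred",T,"seen",oo+d*t)
for y in [-3,-4,-5,-6]:
    _,_,a2=uy_a(y); print(y,w2px(c,M+44*a2), cr(366,273))
# unit front: housing top front edge in full 1.4x: (225,172),(460,162)
for z in (190,):
    p,q=atz(229/1.4,171/1.4,z),atz(457/1.4,165/1.4,z); print("top front",p,q,np.degrees(np.arctan2(p[0]-q[0],p[1]-q[1])))
def t(a,b,z): return atz(400+(a+.5)/5-.5,190+(b+.5)/5-.5,z).round(1)
R=[t(313,190,81),t(543,235,81),t(405,106,81),t(445,333,81),t(330,155,81),t(530,290,81)]; print("rim",R)
pts=np.array(R)[:,:2]; A=np.c_[2*pts,np.ones(len(pts))]; x=np.linalg.lstsq(A,(pts**2).sum(1),rcond=None)[0]; print(x[:2],np.sqrt(x[2]+x[:2]@x[:2]))
```

```text
panel back top [534.4 254.2  86. ] [516.8  57.4  86. ] yaw 5.094569469432822
panel front top [522.8 254.5  86. ] [504.4  59.   86. ] yaw 5.390549575962506
bar [482.3 209.4  52. ] [473.3 110.1  52. ] mid [477.80860612 159.75771866  52.        ] yaw 5.176283941663641
446 [600.64899685 147.91628186  76.04399941] 238 267 176 205
[[600.1 172.3  75.5]
 [595.3 126.1  75.1]
 [617.4 146.4  86.7]
 [576.9 152.1  63.2]] mid [597.43235363 149.24979726  75.12930907] 46.45273723989087 47.16594091963061
stem top pred [575.51607027 151.1672236  113.23442683] seen [573.01942069 151.7180822  111.77075177]
-3 [249.87010581 196.84107838] (249.17391304347825, 198.95652173913044)
-4 [249.59009117 196.85347828] (249.17391304347825, 198.95652173913044)
-5 [249.31007974 196.8611935 ] (249.17391304347825, 198.95652173913044)
-6 [249.03016014 196.86422207] (249.17391304347825, 198.95652173913044)
top front [655.78504242 240.04230459 190.        ] [638.12428448  45.67866616 190.        ] 5.191895879215065
rim [array([ 508.5, -143.3,   81. ]), array([ 488.9, -205.3,   81. ]), array([ 529.9, -175.6,   81. ]), array([ 464.9, -170.5,   81. ]), array([ 518. , -150.5,   81. ]), array([ 474.1, -197.4,   81. ])]
[ 497.09863217 -174.21666661] 32.43810258244347
```

```bash
cat >> h.py <<'E'
from scipy.spatial.transform import Rotation as Rn
def axes(y=-5.2):
    y=np.radians(y); ux=np.array([np.cos(y),np.sin(y),0]); uy=np.array([-np.sin(y),np.cos(y),0])
    return ux,uy,np.cos(np.pi/6)*np.array([0,0,1])-.5*ux
ux,uy,a=axes()
def Rt(tilt=30,y=-5.2):
    X,Y,_=axes(y); t=np.radians(tilt); z=np.sin(t)*X-np.cos(t)*np.array([0,0,1]); x=-Y
    return np.c_[x,np.cross(z,x),z]
def delta(pos,R):
    s=arm.observe(); r=Rn.from_matrix(R@np.array(s["ee_rot"]).T).as_rotvec(degrees=True)
    print("t",round(s["time_s"],2),"turn",r.round(2),"shift cm",((np.array(pos)-s["tool_pos"])/10).round(2),"F",s["contact_force"].round(1),"w",round(s["width"],1),"q",s["joint_positions"].round(2))
E
python3 -c "
from h import *
delta(np.array([596.5,149.5,74.5])+75*a,Rt())"
```

```text
t 1.97 turn [-1.79  0.28  0.35] shift cm [  9.81   4.4  -20.1 ] F [-0.1 -0.5  0.5] w 92.7 q [ 0.23 -0.78  2.08 -0.14  1.33  1.91]
```

Emit:
arm_command(plan=[-1.8,0.3,0.4,1.2,0.5,-2.5,-1,0,0,0,1.2,0.5,-2.5,-1,0,0,0,1.2,0.5,-2.5,-1,0,0,0,1.2,0.5,-2.5,-1,0,0,0,1.2,0.5,-2.5,-1,0,0,0,1.2,0.5,-2.5,-1,0,0,0,1.2,0.5,-2.5,-1,0,0,0,0,0,0,-1])

```text
time_s: 2.63
tool_pos: [552.3, 133.6, 164.7]
ee_rot: [[-0.102, -0.86, 0.5], [-0.995, 0.086, -0.055], [0.004, -0.503, -0.864]]
contact_force: [-0.3, 1.0, -0.6]
width: 92.6
```

Run:
```python
from h import *
import pickle
delta(np.array([596.5,149.5,74.5])+75*a,Rt())
for n in ["side","wrist"]:
    c=cam(n); save(c,n+"2",k=1.4 if n=="wrist" else 1); pickle.dump(c,open(n+"2.pkl","wb"))
    print(w2px(c,[596.5,149.5,74.5]))
c=pickle.load(open("side2.pkl","rb")); save(c,"side2c",(205,120,405,270),4)
```

```text
t 2.63 turn [0.24 0.16 0.66] shift cm [ 0.69  1.93 -2.53] F [-0.3  1.  -0.6] w 92.6 q [ 0.27 -0.39  2.15 -0.24  0.89  2.05]
[271.91014037 217.24033038]
[254.21930481 225.7693676 ]
```

View pics/wrist2.png

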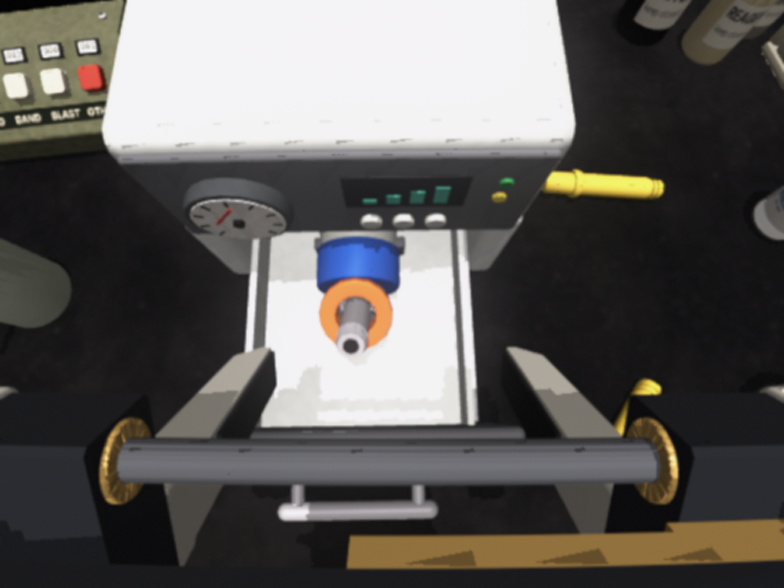

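View pics/side2c.png

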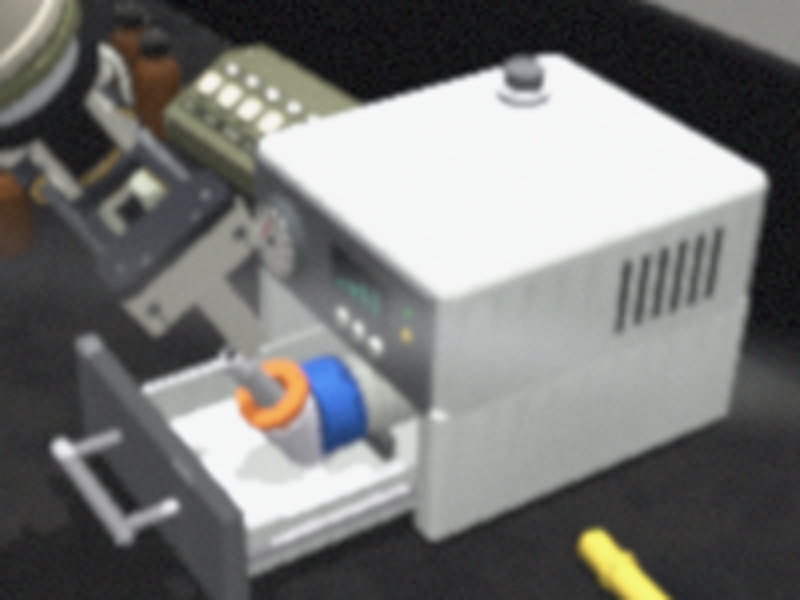

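The stem top is at (351,345) and the collar ring spans (319–392, 279–350). The fingers are centred at about column 391, so the tool still needs to move roughly 2 cm in +y. Now I'll refine the position.

Run:
```python
from h import *
import pickle
c=pickle.load(open("wrist2.pkl","rb")); save(c,"crop5",(200,170,310,265),6); W=cloud(c)
f=c["frame"].astype(int); o=(f[...,0]>170)&(f[...,0]-f[...,2]>80)&(f[...,1]<190)&(f[...,1]>60)
vv,uu=np.nonzero(o); k=(uu>215)&(uu<290)&(vv>190)&(vv<260); uu,vv=uu[k],vv[k]; P=W[vv,uu]; P=P[~np.isnan(P).any(1)]
h=P@a; print(np.percentile(h,[5,25,50,75,95]).round(1)); n=np.median(h)
b=np.cross(a,uy)
Q=np.c_[P@uy,P@b]; r=cv2.minEnclosingCircle(Q[np.abs(h-n)<2.5].astype(np.float32)); print(r, "C", r[0][0]*uy+r[0][1]*b+n*a)
# ellipse of mask, rays
(cx,cy),rad=cv2.minEnclosingCircle(np.c_[uu,vv].astype(np.float32)); print(cx,cy,rad,uu.min(),uu.max(),vv.min(),vv.max())
np.savez("m2",n=n)
```

```text
[-227.  -226.  -225.5 -225.  -224.3]
((203.17587280273438, -540.959716796875), 23.66370964050293) C [597.2369998  149.66269451  75.22605312]
253.83035278320312 223.91517639160156 25.994441986083984 228 279 199 247
```

View pics/crop5.png

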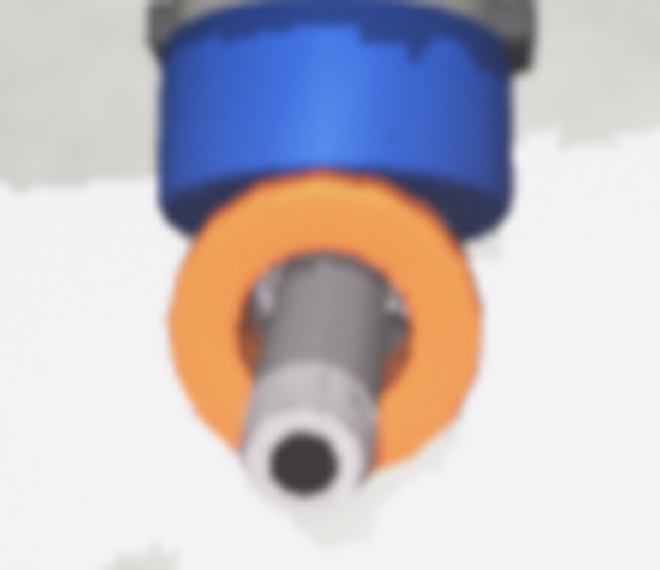

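Run:
```python
from h import *
import pickle
c=pickle.load(open("wrist2.pkl","rb"))
C=np.array([597.2,149.6,75.2])
print("top pred px",w2px(c,C+44*a),"seen 250.6,247.1")
o,d=ray(c,250.6,247.1); T=C+44*a; print("offset in axes uy,b",[(o+d*((T-o)@a)/(d@a)-T)@v for v in (uy,np.cross(a,uy))])
o,d=ray(c,200+325/6,170+322/6);print("ring centre ray at plane",o+d*((C-o)@a)/(d@a))
delta(C+60*a,Rt())
```

```text
top pred px [250.42579235 242.48226053] seen 250.6,247.1
offset in axes uy,b [np.float64(-0.016582881958406903), np.float64(3.7635579754442605)]
ring centre ray at plane [598.14270003 149.32532736  75.75640085]
t 2.73 turn [0.17 0.5  0.62] shift cm [ 1.38  1.82 -4.33] F [-0.3  0.6  1.1] w 92.7 q [ 0.27 -0.39  2.15 -0.24  0.9   2.05]
```

Emit:
arm_command(plan=[0.2,0.5,0.6,0.4,0.9,-1.3,-1,0,0,0,0.4,0.9,-1.3,0.4,0,0,0,0.4,0.2,-1.5,0.4,0,0,0,0.3,0,-0.7,0.4,0,0,0,0,0,0,0.4,0,0,0,0,0,0,0.4,0,0,0,0,0,0,0.4])

```text
time_s: 3.32
tool_pos: [577.9, 148.9, 140.4]
ee_rot: [[-0.101, -0.852, 0.514], [-0.995, 0.09, -0.047], [-0.006, -0.516, -0.856]]
contact_force: [-0.6, 0.3, 0.4]
width: 57.7
```

Run:
```python
from h import *
import pickle
C=np.array([597.2,149.6,75.2]); b=np.cross(a,uy)
delta(C+55*a+1.5*b,Rt())
for n in ["side","wrist"]:
    c=cam(n); save(c,n+"3",(180,150,400,350) if n=="wrist" else (205,120,405,270),k=3.5); pickle.dump(c,open(n+"3.pkl","wb"))
```

```text
t 3.32 turn [-0.25  1.1   0.59] shift cm [-0.94  0.33 -1.83] F [-0.6  0.3  0.4] w 57.7 q [ 0.29 -0.28  2.12 -0.27  0.8   2.1 ]
```

View pics/wrist3.png

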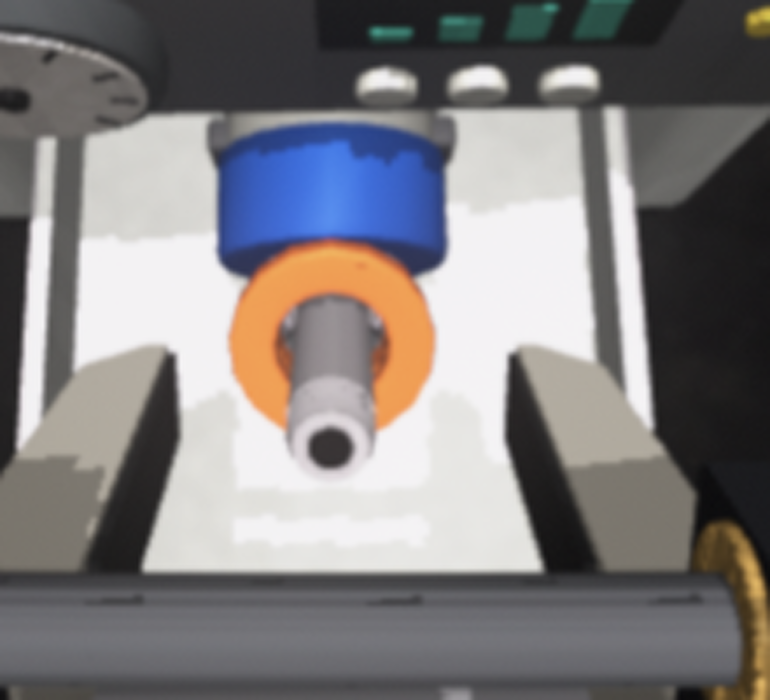

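View pics/side3.png

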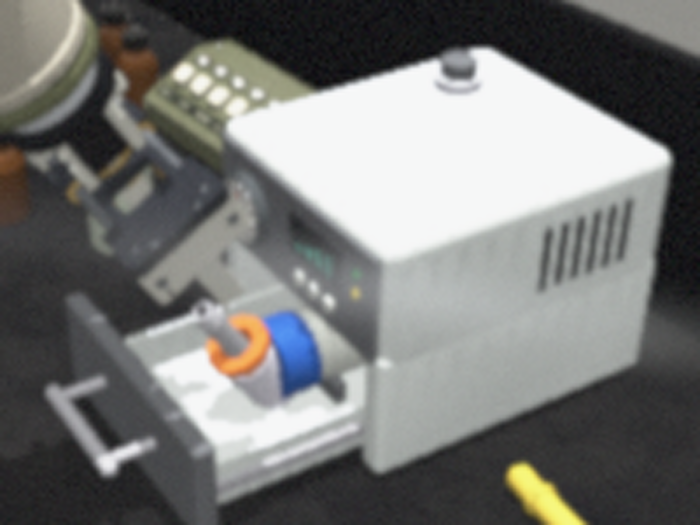

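Emit:
arm_command(plan=[-0.2,1.1,0.6,-0.5,0.2,0,0.4,0,0,0,-0.4,0.1,-0.6,0.4,0,0,0,0,0,-0.6,0.4,0,0,0,0,0,-0.4,0.4,0,0,0,0,0,0,0.4])

```text
time_s: 3.83
tool_pos: [568.6, 152.8, 125.7]
ee_rot: [[-0.089, -0.862, 0.499], [-0.996, 0.078, -0.043], [-0.002, -0.501, -0.865]]
contact_force: [-0.1, 0.3, 0.1]
width: 28.0
```

Run:
```python
from h import *
C=np.array([597.2,149.6,75.2]); b=np.cross(a,uy)
delta(C+55*a+1.5*b,Rt())
```

```text
t 3.83 turn [-0.1  0.1 -0.1] shift cm [-0.01 -0.06 -0.36] F [-0.1  0.3  0.1] w 28.0 q [ 0.29 -0.27  2.14 -0.26  0.8   2.09]
```

Run:
```python
from h import *
c=cam("wrist"); save(c,"wrist4",(180,150,400,350),k=3.5)
```

```text
(no output)
```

View pics/wrist4.png

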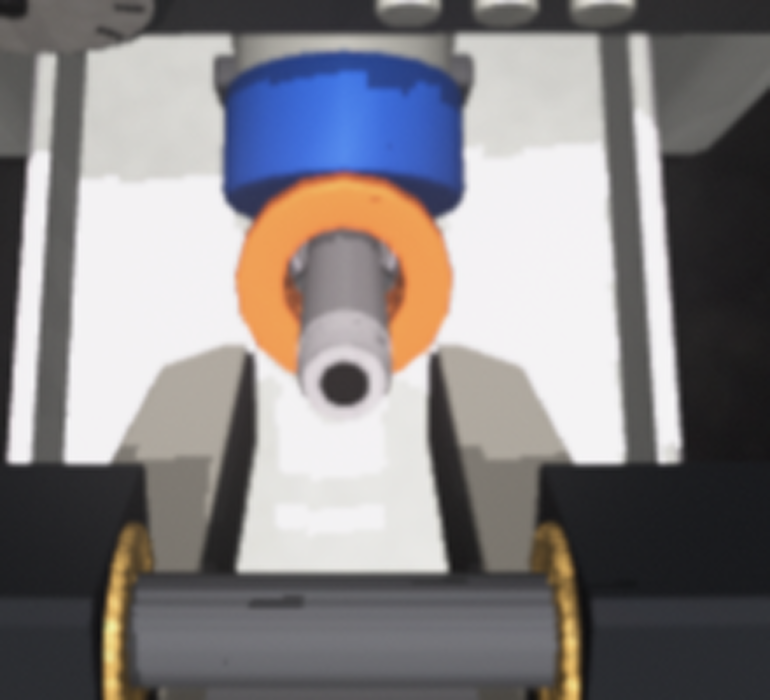

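Emit:
arm_command(plan=[0,0,0,0.4,0,-0.75,0.4,0,0,0,0.4,-0.1,-0.75,0.4,0,0,0,0.4,0,-0.75,0.4,0,0,0,0.4,-0.1,-0.75,0.4,0,0,0,0.4,0,-0.75,0.4,0,0,0,0,0,0,0.4])

```text
time_s: 4.38
tool_pos: [590.4, 150.5, 83.3]
ee_rot: [[-0.088, -0.862, 0.499], [-0.996, 0.077, -0.043], [-0.002, -0.501, -0.866]]
contact_force: [0.2, 0.7, 0.1]
width: 28.2
```

Run:
```python
from h import *
C=np.array([597.2,149.6,75.2]); b=np.cross(a,uy)
delta(C+1.5*b,Rt()); s=arm.observe(); print("height",(s["tool_pos"]-C)@a,(s["tool_pos"]-C)@uy,(s["tool_pos"]-C)@b)
c=cam("wrist"); save(c,"wrist5",(180,150,400,350),k=3.5)
c=cam("side"); save(c,"side5",(205,120,405,270),k=4)
```

```text
t 4.38 turn [-0.09  0.05 -0.13] shift cm [ 0.55 -0.07 -0.89] F [0.2 0.7 0.1] w 28.2 q [ 0.28 -0.14  2.12 -0.28  0.69  2.11]
height 10.458495035588776 0.24576857876535596 1.8667525184913334
```

View pics/wrist5.png

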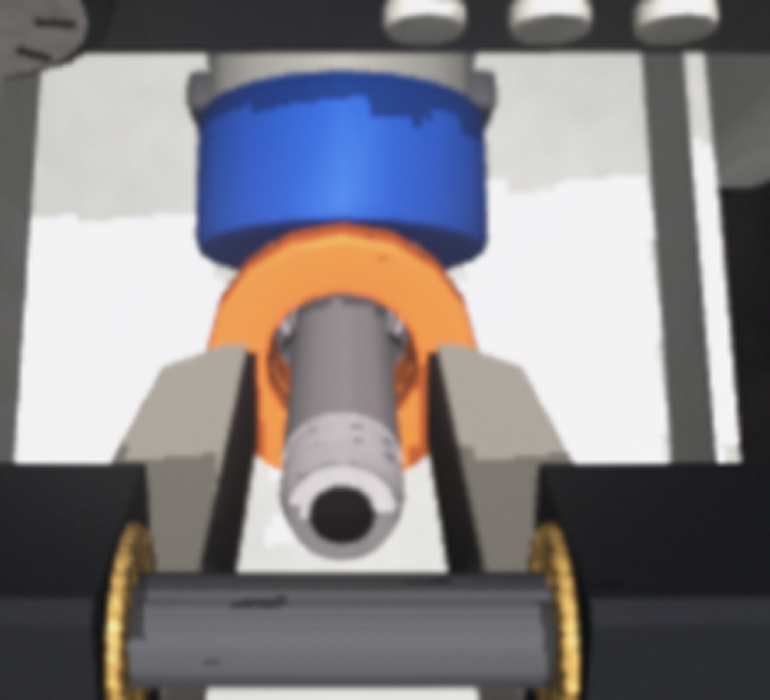

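View pics/side5.png

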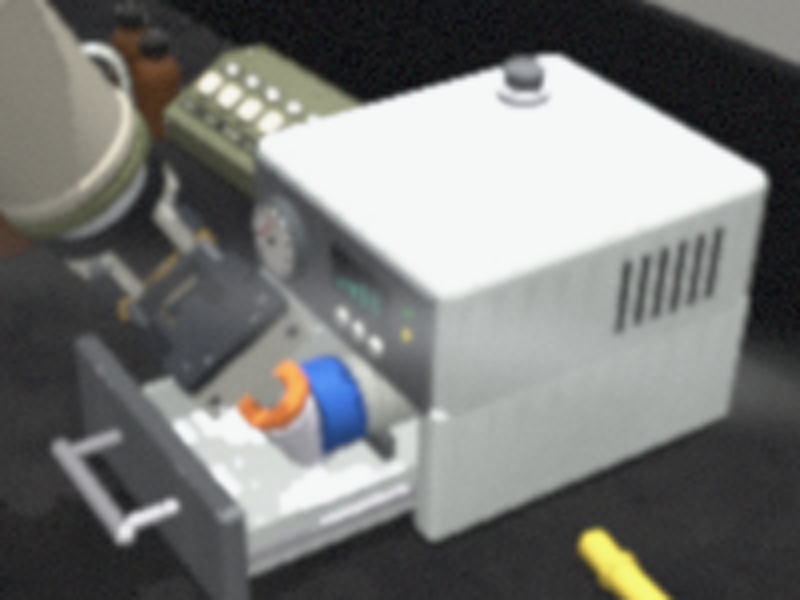

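The fingertips straddle the stem at (343,400) in the crop and sit above the ring on both sides. Next I'll press gently while watching the force.

Emit:
arm_command(plan=[0,0,0,0.2,0,-0.4,0.4,0,0,0,0.2,0,-0.35,0.4,0,0,0,0.15,0,-0.25,0.4,0,0,0,0,0,0,0.4])

```text
time_s: 4.82
tool_pos: [597.4, 150.9, 75.3]
ee_rot: [[-0.088, -0.861, 0.501], [-0.996, 0.078, -0.042], [-0.003, -0.503, -0.864]]
contact_force: [-2.2, -0.2, 2.1]
width: 27.6
```

```bash
cat > st.py <<'E'
from h import *
C=np.array([597.2,149.6,75.2]); b=np.cross(a,uy)
s=arm.observe(); d=s["tool_pos"]-C
print("h/y/b",(d@a).round(2),(d@uy).round(2),(d@b).round(2),"F axis/ux/uy",[(s["contact_force"]@v).round(1) for v in (a,ux,uy)],"w",s["width"].round(1))
delta(C,Rt())
E
python3 st.py
```

```text
Traceback (most recent call last):
  File "st.py", line 4, in <module>
    print("h/y/b",(d@a).round(2),(d@uy).round(2),(d@b).round(2),"F axis/ux/uy",[(s["contact_force"]@v).round(1) for v in (a,ux,uy)],"w",s["width"].round(1))
                                                                                                                                        ^^^^^^^^^^^^^^^^
AttributeError: 'float' object has no attribute 'round'
```

```bash
sed -i 's/s\["width"\].round(1)/round(s["width"],1)/' st.py; python3 st.py
```

```text
h/y/b 0.03 1.34 -0.12 F axis/ux/uy [np.float64(2.9), np.float64(-2.2), np.float64(-0.4)] w 27.6
t 4.82 turn [-0.13  0.23 -0.14] shift cm [-0.02 -0.13 -0.01] F [-2.2 -0.2  2.1] w 27.6 q [ 0.27 -0.11  2.11 -0.29  0.67  2.11]
```

Emit:
arm_command(plan=[0,0,0,0.1,0,-0.2,0.4,0,0,0,0.1,0,-0.2,0.4,0,0,0,0.1,0,-0.2,0.4,0,0,0,0,0,-0.1,0.4])

```text
time_s: 5.15
tool_pos: [601.5, 150.7, 70.1]
ee_rot: [[-0.089, -0.86, 0.503], [-0.996, 0.078, -0.043], [-0.002, -0.505, -0.863]]
contact_force: [-7.4, -3.5, 12.2]
width: 27.7
```

```bash
python3 st.py
```

```text
h/y/b -6.5 1.46 -1.04 F axis/ux/uy [np.float64(14.1), np.float64(-7.1), np.float64(-4.2)] w 27.7
t 5.15 turn [-0.09  0.34 -0.12] shift cm [-0.43 -0.11  0.51] F [-7.4 -3.5 12.2] w 27.7 q [ 0.27 -0.09  2.1  -0.29  0.65  2.12]
```

Emit:
arm_command(plan=[0,0,0,0,-0.1,-0.1,0.6,0,0,0,0,0,-0.1,0.8,0,0,0,0,0,-0.1,1,0,0,0,0,0,-0.1,1], newtons=30)

```text
time_s: 5.48
tool_pos: [604.1, 150.4, 70.6]
ee_rot: [[-0.088, -0.857, 0.508], [-0.996, 0.078, -0.042], [-0.004, -0.51, -0.86]]
contact_force: [-8.2, -3.0, 8.5]
width: 17.4
```

```bash
python3 st.py
```

```text
h/y/b -7.44 1.42 -3.59 F axis/ux/uy [np.float64(11.4), np.float64(-7.9), np.float64(-3.7)] w 17.4
t 5.48 turn [-0.14  0.69 -0.13] shift cm [-0.69 -0.08  0.46] F [-8.2 -3.   8.5] w 17.4 q [ 0.27 -0.09  2.1  -0.3   0.65  2.12]
```

Emit:
arm_command(plan=[0,0,0,-0.15,0,0.3,1,0,0,0,-0.15,0,0.3,1,0,0,0,-0.2,0,0.4,1,0,0,0,-0.2,0,0.4,1,0,0,0,-0.2,0,0.3,1,0,0,0,0,0,0,1])

```text
time_s: 5.98
tool_pos: [594.1, 150.1, 86.7]
ee_rot: [[-0.088, -0.857, 0.507], [-0.996, 0.078, -0.042], [-0.004, -0.509, -0.861]]
contact_force: [0.5, 0.4, -1.2]
width: 17.1
```

```bash
python3 st.py
python3 - <<'E'
from h import *
c=cam("wrist"); save(c,"wrist6",(180,150,400,350),k=3.5)
c=cam("side"); save(c,"side6",(205,120,405,270),k=4)
E
```

```text
h/y/b 11.55 0.19 -3.08 F axis/ux/uy [np.float64(-1.3), np.float64(0.5), np.float64(0.5)] w 17.1
t 5.98 turn [-0.15  0.63 -0.13] shift cm [ 0.31 -0.05 -1.15] F [ 0.5  0.4 -1.2] w 17.1 q [ 0.27 -0.15  2.12 -0.28  0.69  2.11]
```

View pics/wrist6.png

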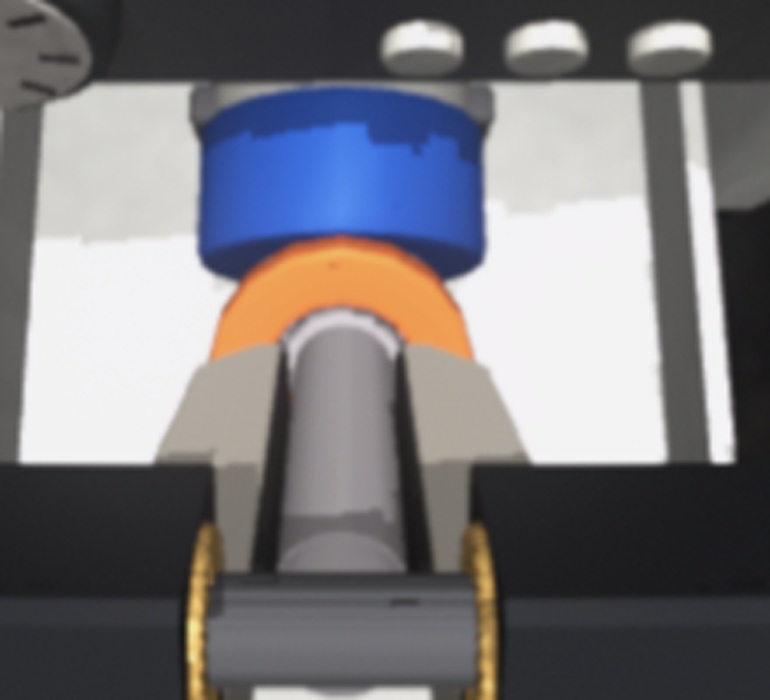

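View pics/side6.png

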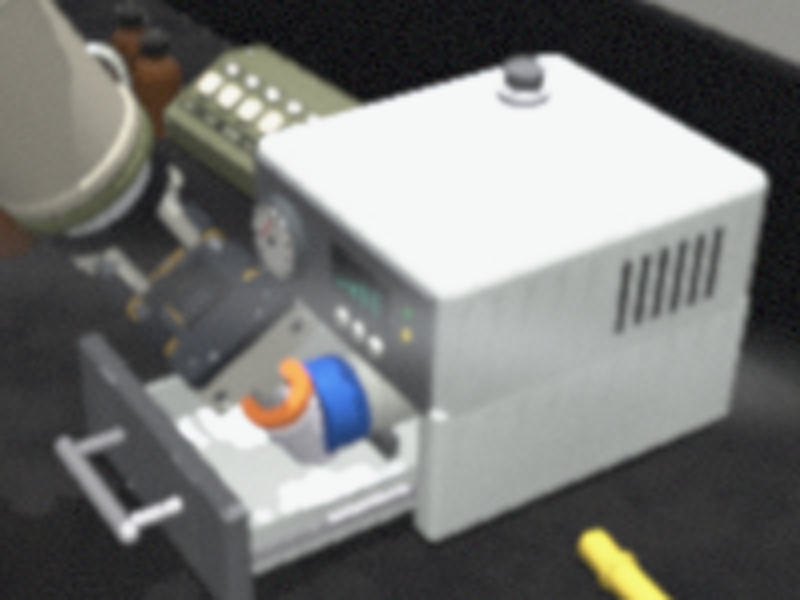

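The wrist crop shows the bead emerging at (345,315) inside the collar, with almost no force on the tool, so the stem is free and held. I'll keep drawing it out along the axis.

Emit:
arm_command(plan=[0,0.3,0,-0.45,0,0.8,1,0,0.3,0,-0.45,0,0.8,1,0,0,0,-0.45,0,0.8,1,0,0,0,-0.5,0,0.9,1,0,0,0,-0.5,0,0.9,1,0,0,0,-0.6,0,1.2,1])

```text
time_s: 6.58
tool_pos: [561.4, 149.3, 138.5]
ee_rot: [[-0.089, -0.866, 0.492], [-0.996, 0.077, -0.043], [-0.001, -0.494, -0.869]]
contact_force: [0.1, -1.0, -0.7]
width: 17.4
```

```bash
python3 st.py
python3 - <<'E'
from h import *
c=cam("wrist"); save(c,"wrist7",(130,100,430,350),k=2.5)
c=cam("side"); save(c,"side7",(205,120,405,270),k=4)
E
```

```text
h/y/b 72.6 -3.57 -0.83 F axis/ux/uy [np.float64(-0.7), np.float64(0.2), np.float64(-1.0)] w 17.4
t 6.58 turn [-0.06 -0.38 -0.11] shift cm [ 3.58  0.03 -6.33] F [ 0.1 -1.  -0.7] w 17.4 q [ 0.29 -0.31  2.14 -0.25  0.84  2.07]
```

View pics/wrist7.png

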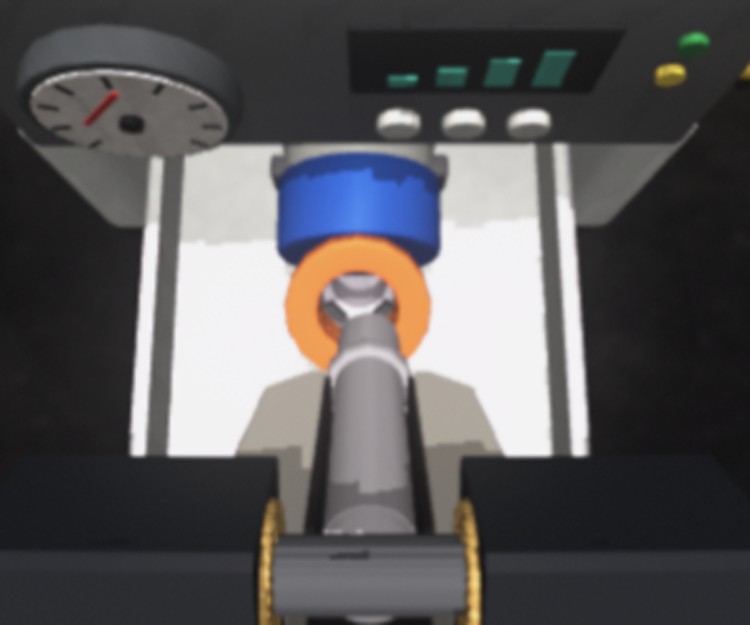

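View pics/side7.png

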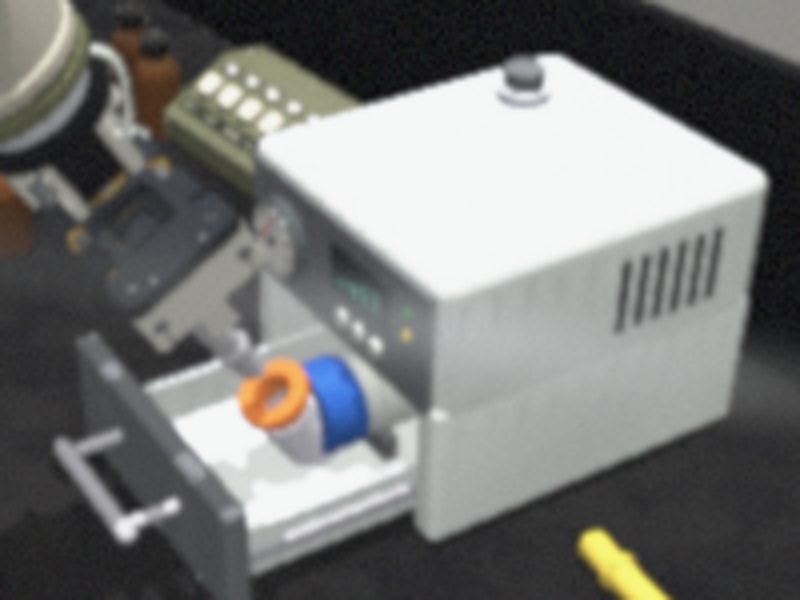

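The stem is fully clear of the collar, with its bead visible at (370,360) and the fitting empty. Now lifting and carrying it over to the tumbler.

Emit:
arm_command(plan=[0,0,0,-1,0,2.5,1,0,0,0,-0.8,0,3,1,0.5,5,0,-0.5,-1,3,1,0.5,6,0,-0.5,-4,0.5,1,0.5,6,0,-0.5,-4,0,1,0.5,6,0,-0.5,-4,0,1,0.5,6,0,-0.5,-4,0,1,0,0,0,-0.5,-4,0,1,0,0,0,-0.5,-4,0,1,0,0,0,-0.5,-3,0,1])

```text
time_s: 7.52
tool_pos: [497.3, -134.8, 222.4]
ee_rot: [[-0.072, -0.997, -0.022], [-0.997, 0.072, 0.014], [-0.012, 0.023, -1.0]]
contact_force: [0.8, 0.2, -1.0]
width: 17.2
```

Run:
```python
from h import *
import pickle
delta([497,-174.4,175],Rt(0))
for n in ["side","wrist"]:
    c=cam(n); save(c,n+"8",k=1.4); pickle.dump(c,open(n+"8.pkl","wb"))
```

```text
t 7.52 turn [-0.82 -1.23 -1.09] shift cm [-0.03 -3.96 -4.74] F [ 0.8  0.2 -1. ] w 17.2 q [-0.37 -0.08  1.69  0.01  1.55  1.27]
```

View pics/wrist8.png

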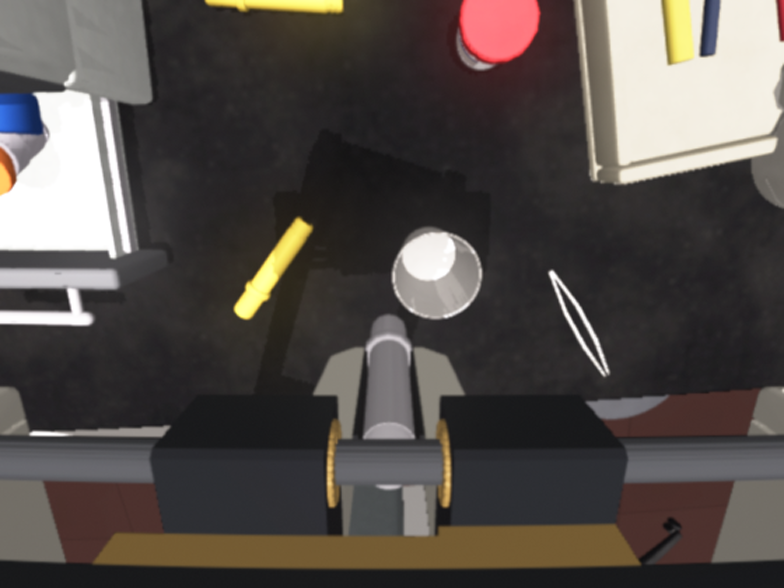

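View pics/side8.png

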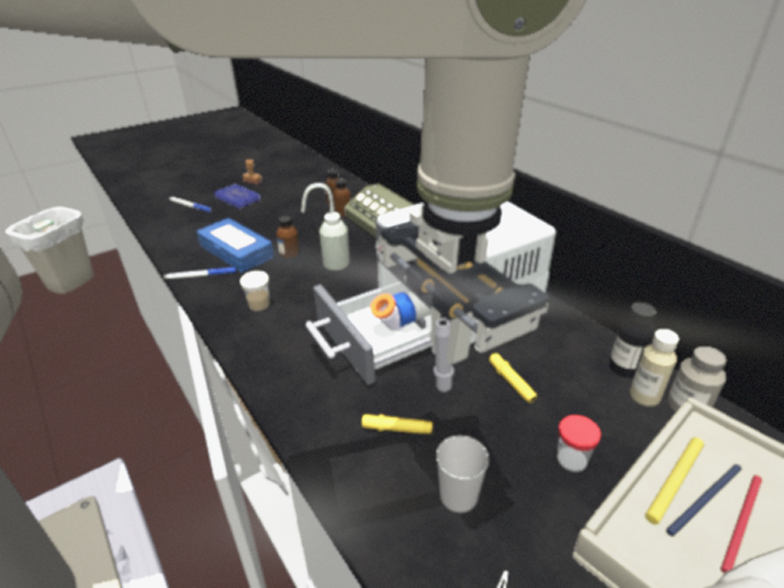

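The stem is held vertical, bead down, with its lower end at (388,320) in the wrist view. The tumbler rim is centred at (437,275).

Run:
```python
from h import *
import pickle
s=arm.observe(); R=np.array(s["ee_rot"]); p=np.array(s["tool_pos"])
c=pickle.load(open("wrist8.pkl","rb"))
for l in (22,28,52): print(l,w2px(c,p+R[:,2]*l)*1.4, "bead edges", w2px(c,p+R[:,2]*l+R[:,0]*11.5)*1.4,w2px(c,p+R[:,2]*l-R[:,0]*11.5)*1.4)
save(c,"crop9",(240,150,360,330),k=3.3)
def atz(u,v,z):
    o,d=ray(c,u,v); return o+d*(z-o[2])/d[2]
P=np.array([atz(u/1.4,v/1.4,81) for u,v in [(392,272),(482,270),(436,231),(436,319)]]); print("rim",P.round(1),P.mean(0))
```

```text
22 [381.42127424 346.9302559 ] bead edges [406.42338629 346.93797913] [356.41459402 346.91137805]
28 [381.56935132 342.10537636] bead edges [405.88099869 342.11409261] [357.25328556 342.08718841]
52 [382.08841162 325.204386  ] bead edges [403.98009515 325.21591386] [360.19286552 325.18822782]
rim [[ 501.9 -141.3   81. ]
 [ 498.8 -205.4   81. ]
 [ 528.9 -173.9   81. ]
 [ 464.  -171.1   81. ]] [ 498.4222901  -172.90721346   81.        ]
```

View pics/crop9.png

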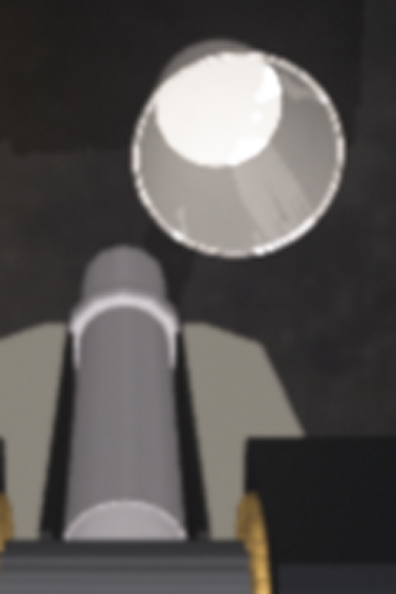

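Emit:
arm_command(plan=[-0.8,-1.2,-1.1,0,-2,-1.5,1,0,0,0,0,-1.7,-1.5,1,0,0,0,0,0,-2,1,0,0,0,0,0,-1.8,1,0,0,0,0,0,-0.7,1])

```text
time_s: 8.03
tool_pos: [499.0, -176.7, 145.1]
ee_rot: [[-0.101, -0.995, 0.006], [-0.995, 0.101, -0.003], [0.003, -0.006, -1.0]]
contact_force: [-1.4, 0.5, -1.1]
width: 17.3
```

Run:
```python
from h import *
import pickle
delta([497.5,-173,150],Rt(0))
for n in ["side","wrist"]:
    c=cam(n); save(c,n+"10",(240,150,360,330) if n=="wrist" else (270,220,410,390),k=3.3); pickle.dump(c,open(n+"10.pkl","wb"))
```

```text
t 8.03 turn [0.18 0.33 0.62] shift cm [-0.15  0.37  0.49] F [-1.4  0.5 -1.1] w 17.3 q [-0.44 -0.02  1.78 -0.    1.38  1.24]
```

View pics/wrist10.png

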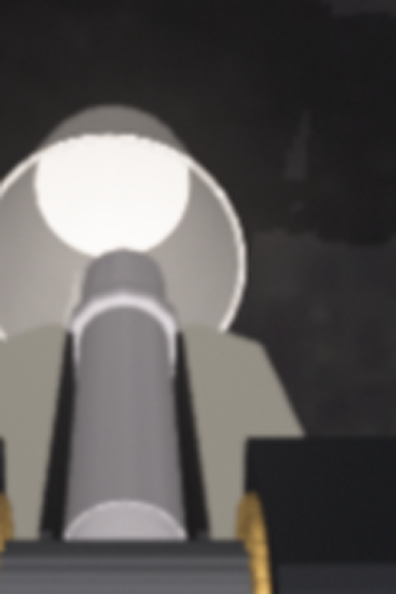

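View pics/side10.png

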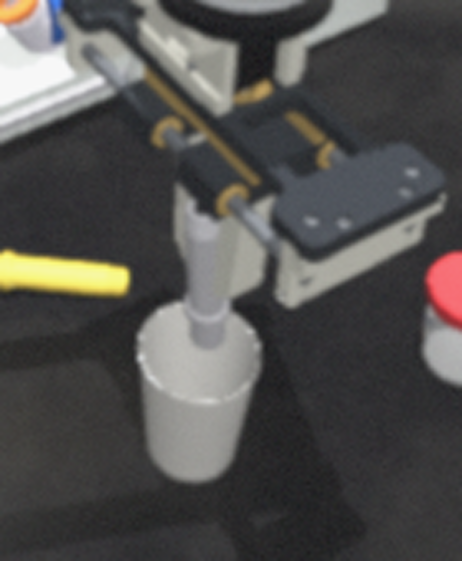

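Run:
```python
from h import *
import pickle
s=arm.observe(); R=np.array(s["ee_rot"]); p=np.array(s["tool_pos"]); print(p)
c=pickle.load(open("side10.pkl","rb"))
def atz(u,v,z):
    o,d=ray(c,u,v); return (o+d*(z-o[2])/d[2]).round(1)
f=lambda a,b:(270+a/3.3,220+b/3.3)
print("side: stem end",atz(*f(207,338),p[2]-52),"bead",atz(*f(206,315),p[2]-25))
P=np.array([atz(*f(*q),81) for q in [(137,350),(262,352),(200,300),(200,400)]]);print("rim",P.mean(0))
c=pickle.load(open("wrist10.pkl","rb"))
g=lambda a,b:(240+a/3.3,150+b/3.3)
px=w2px(c,p+R[:,2]*52); print("proj end crop px",(px-[240,150])*3.3,"seen ~125,284")
o,d=ray(c,*g(118,255)); print("rim centre",o+d*(81-o[2])/d[2])
for e in ([498,-174.5,81],):
  for k in range(0,360,90):
    q=np.array(e)+28.5*np.array([np.cos(np.radians(k)),np.sin(np.radians(k)),0]); print(k,((w2px(c,q)-[240,150])*3.3).round())
```

```text
[ 498.87497786 -176.26657965  145.93253557]
side: stem end [ 497.3 -178.2   93.9] bead [ 490.7 -182.2  120.9]
rim [ 496.8  -174.35   81.  ]
proj end crop px [123.39454404 272.72273751] seen ~125,284
rim centre [ 499.14157817 -175.19002196   81.        ]
0 [103. 141.]
90 [ -5. 272.]
180 [128. 371.]
270 [237. 248.]
```

Emit:
arm_command(plan=[0.2,0.3,0.6,-0.1,0.2,-1,1,0,0,0,0,0,-1.5,1,0,0,0,0,0,-1.5,1,0,0,0,0,0,-1.2,1,0,0,0,0,0,-0.6,1,0,0,0,0,0,0,1])

```text
time_s: 8.63
tool_pos: [502.3, -172.7, 90.2]
ee_rot: [[-0.084, -0.996, 0.008], [-0.996, 0.084, -0.002], [0.001, -0.008, -1.0]]
contact_force: [0.7, 0.1, -0.8]
width: 16.5
```

Run:
```python
from h import *
import pickle
delta([498,-174.5,72],Rt(0))
for n in ["side","wrist"]:
    c=cam(n); save(c,n+"11",(240,150,360,330) if n=="wrist" else (270,220,410,390),k=3.3)
```

```text
t 8.63 turn [ 0.12  0.45 -0.39] shift cm [-0.43 -0.18 -1.82] F [ 0.7  0.1 -0.8] w 16.5 q [-0.43  0.04  1.83  0.    1.27  1.23]
```

View pics/wrist11.png

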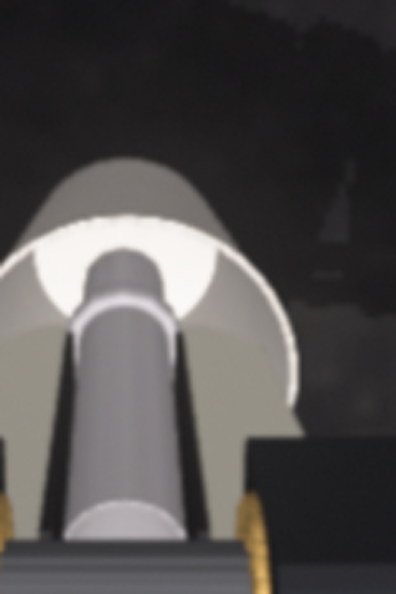

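View pics/side11.png

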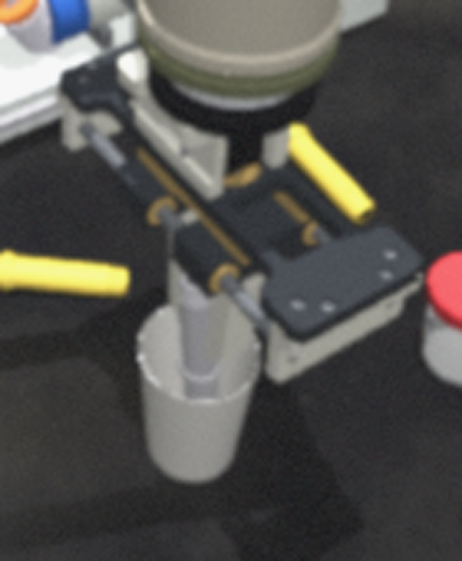

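Emit:
arm_command(plan=[0,0.4,0,-0.3,-0.15,0,1,0,0,0,-0.2,0,-0.6,1,0,0,0,-0.1,0,-0.6,1,0,0,0,-0.1,0,-0.5,1,0,0,0,0,0,-0.1,1])

```text
time_s: 9.15
tool_pos: [497.7, -175.9, 75.8]
ee_rot: [[-0.084, -0.996, 0.007], [-0.996, 0.084, -0.005], [0.005, -0.008, -1.0]]
contact_force: [-0.3, 0.4, 0.1]
width: 17.3
```

Run:
```python
from h import *
delta([498,-174.5,71],Rt(0))
for n in ["side","wrist"]:
    c=cam(n); save(c,n+"12",(200,120,400,330) if n=="wrist" else (270,220,410,390),k=2.8 if n=="wrist" else 3.3)
```

```text
t 9.15 turn [ 0.31  0.41 -0.39] shift cm [ 0.03  0.14 -0.48] F [-0.3  0.4  0.1] w 17.3 q [-0.44  0.05  1.85 -0.    1.24  1.22]
```

View pics/wrist12.png

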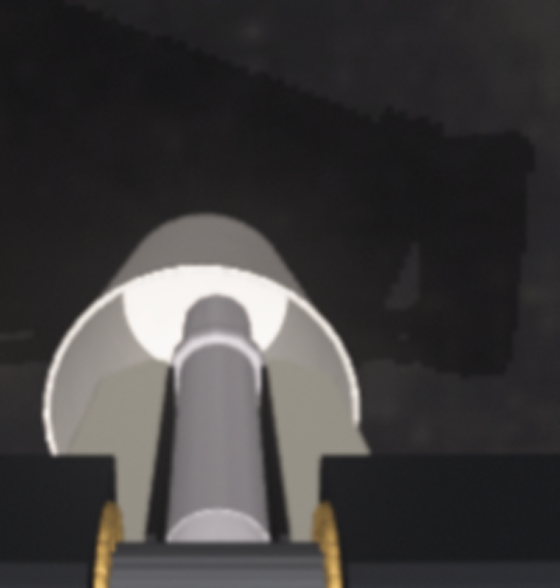

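View pics/side12.png

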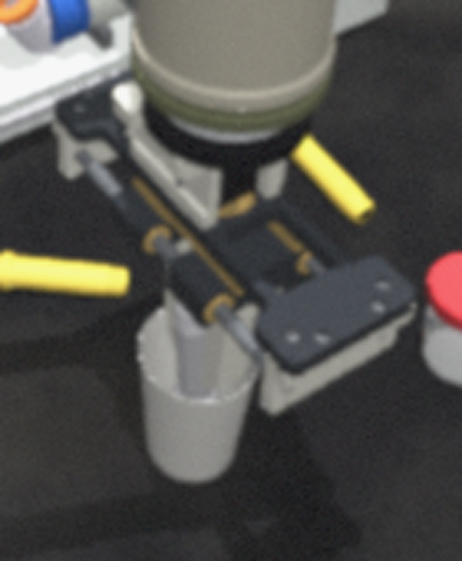

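Emit:
arm_command(plan=[0.2,0.2,0,0,0.25,0,1,0,0,0,0,0,-0.5,1,0,0,0,0,0,-0.2,1,0,0,0,0,0,0,1])

```text
time_s: 9.58
tool_pos: [498.5, -173.4, 69.2]
ee_rot: [[-0.084, -0.996, 0.005], [-0.996, 0.084, -0.002], [0.002, -0.005, -1.0]]
contact_force: [-0.1, -0.6, 0.6]
width: 16.9
```

Run:
```python
from h import *
delta([498,-173,71],Rt(0))
c=cam("wrist"); save(c,"wrist13",(200,120,400,330),2.8)
```

```text
t 9.58 turn [ 0.11  0.26 -0.38] shift cm [-0.05  0.04  0.18] F [-0.1 -0.6  0.6] w 16.9 q [-0.43  0.06  1.85  0.    1.23  1.22]
```

View pics/wrist13.png

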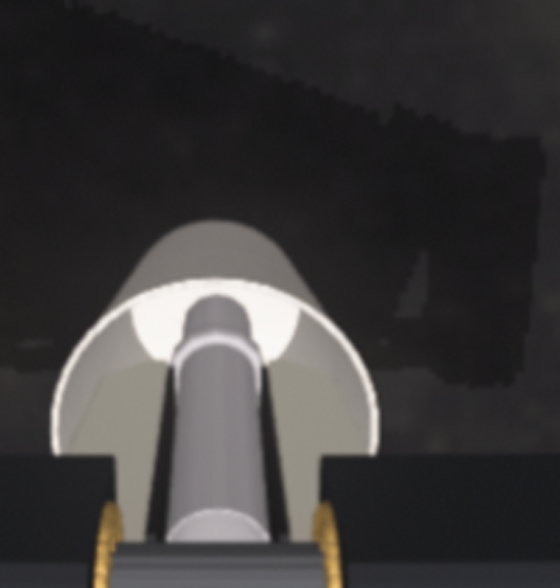

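The stem is now centred: the rim spans 52–378 and the stem is at 217, with its end about 15 mm above the tumbler floor. I'll open the jaws slightly so it stays caged as it drops.

Emit:
arm_command(plan=[0,0,0,0,0,0,0.57,0,0,0,0,0,0,0.57,0,0,0,0,0,0,0.57,0,0,0,0,0,0,0.57])

```text
time_s: 9.97
tool_pos: [498.9, -173.5, 69.8]
ee_rot: [[-0.084, -0.996, 0.005], [-0.996, 0.084, -0.002], [0.002, -0.005, -1.0]]
contact_force: [0.0, 0.4, -0.3]
width: 20.0
```

Run:
```python
from h import *
delta([498,-173,71],Rt(0))
c=cam("wrist"); save(c,"wrist14",(200,120,400,330),2.8)
c=cam("side"); save(c,"side14",(270,220,410,390),3.3)
```

```text
t 9.97 turn [ 0.13  0.3  -0.39] shift cm [-0.09  0.05  0.12] F [ 0.   0.4 -0.3] w 20.0 q [-0.43  0.06  1.85  0.    1.23  1.22]
```

View pics/wrist14.png

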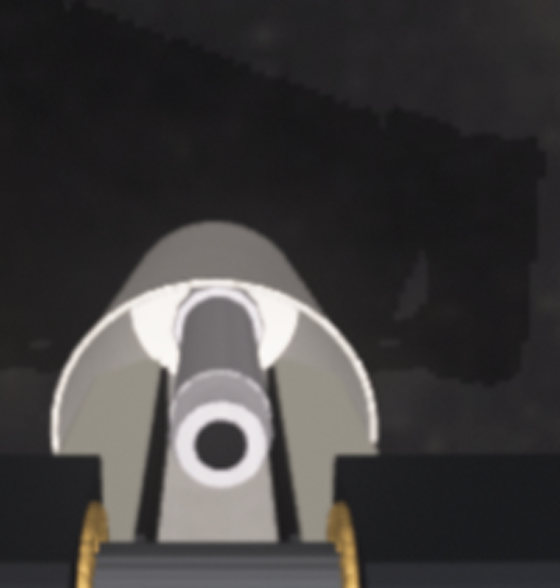

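View pics/side14.png

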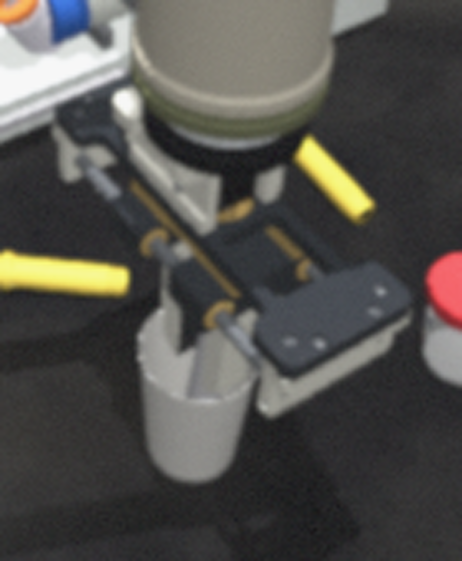

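The stem dropped onto the floor and now leans in the tumbler, with its top at (220,445) in the crop. Withdrawing straight up.

Emit:
arm_command(plan=[0,0,0,0,0,0.5,0.53,0,0,0,0,0,0.6,0.53,0,0,0,0,0,0.8,0.53,0,0,0,0,0,1,0.53,0,0,0,0,0,1.5,0.53,0,0,0,0,0,2,0.53,0,0,0,0,0,3,0.53,0,0,0,0,0,3,0.6,0,0,0,0,0,0,1])

```text
time_s: 10.82
tool_pos: [497.3, -172.8, 204.4]
ee_rot: [[-0.084, -0.996, 0.005], [-0.996, 0.084, -0.002], [0.002, -0.005, -1.0]]
contact_force: [0.8, 0.4, 1.6]
width: 15.5
```

Run:
```python
from h import *
delta([430,159,32],Rt(0))
c=cam("wrist"); save(c,"wrist15",None,1.4)
c=cam("side"); save(c,"side15",(200,140,440,410),2.2)
```

```text
t 10.82 turn [ 0.12  0.28 -0.38] shift cm [ -6.73  33.18 -17.24] F [0.8 0.4 1.6] w 15.5 q [-0.43 -0.07  1.72  0.    1.49  1.22]
```

View pics/wrist15.png

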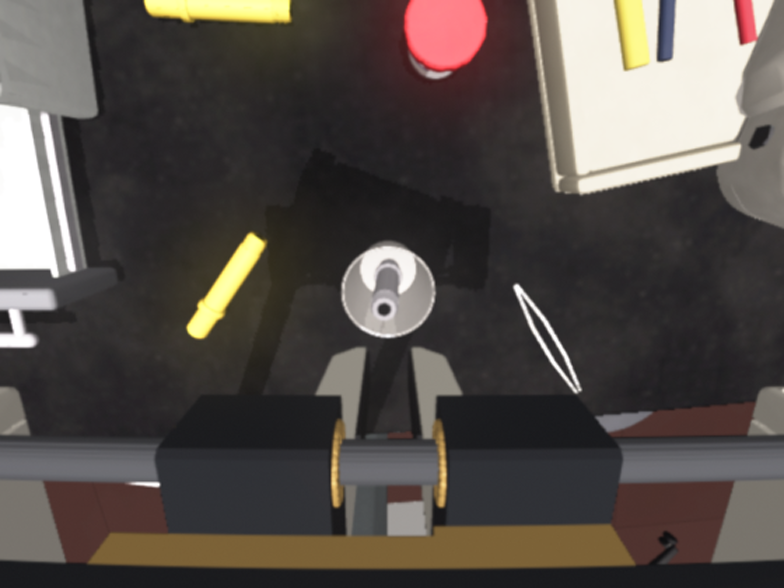

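View pics/side15.png

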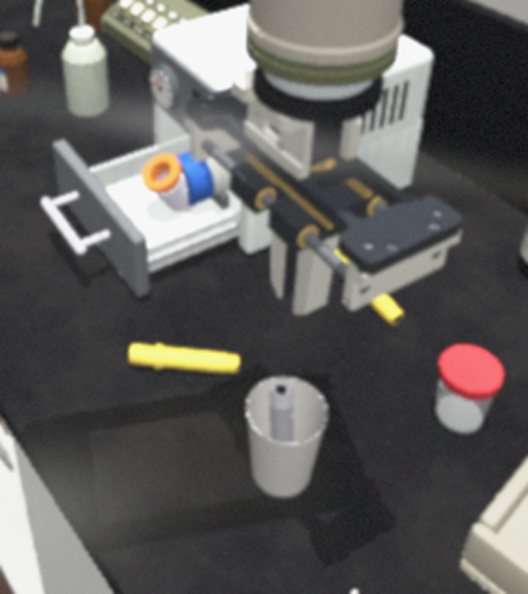

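The stem stands in the upright tumbler, with its top at (384,308) in the wrist view, and nothing else has moved. Next I'll move to the drawer front with the jaws closed and the tool leaning 30°.

Emit:
arm_command(plan=[0,0,0,-0.6,3,1,1,0,0,0,-0.8,4,0,1,0,0,0,-0.8,4,0,1,0,0,0,-0.8,4,0,1,-0.5,-6,0,-0.8,4,0,1,-0.5,-6,0,-0.8,4,0,1,-0.5,-6,0,-0.8,4,-0.5,1,-0.5,-6,0,-0.8,4,-1,1,-0.5,-6,0,-0.8,3,-1,1,0,0,0,0,0,0,1])

```text
time_s: 11.75
tool_pos: [416.4, 165.5, 169.2]
ee_rot: [[-0.086, -0.878, 0.47], [-0.996, 0.081, -0.031], [-0.011, -0.471, -0.882]]
contact_force: [-0.1, -0.2, -1.4]
width: 0.4
```

Run:
```python
from h import *
delta([432,163.5,32],Rt(30))
c=cam("side"); save(c,"side16",(200,100,440,310),3)
```

```text
t 11.75 turn [-0.81 -1.83 -0.27] shift cm [  1.56  -0.2  -13.72] F [-0.1 -0.2 -1.4] w 0.4 q [ 0.46 -0.77  2.38 -0.27  1.12  2.19]
```

View pics/side16.png

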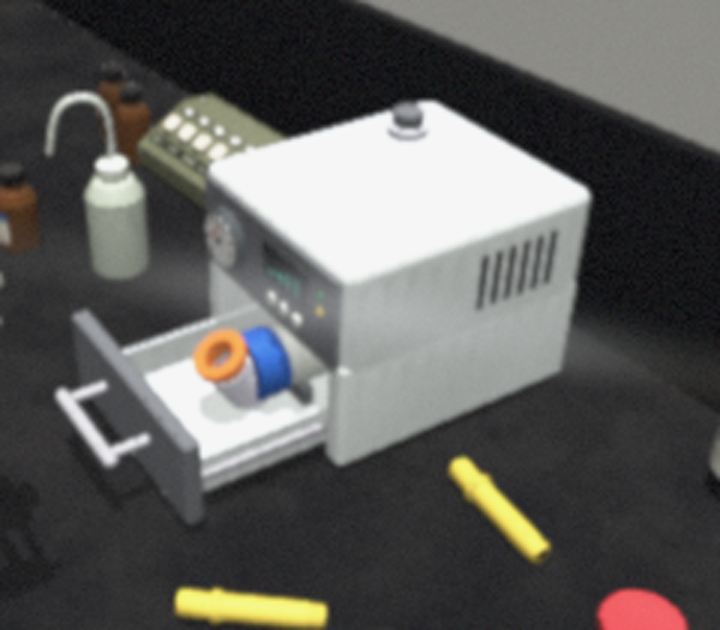

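Emit:
arm_command(plan=[-0.4,-0.9,0,0.5,0,-2.4,1,-0.4,-0.9,0,0.5,0,-2.4,1,0,0,0,0.5,-0.1,-2.4,1,0,0,0,0.5,-0.1,-2.4,1,0,0,0,0.3,0,-1.5,1,0,0,0,0,0,0,1])

```text
time_s: 12.3
tool_pos: [443.7, 157.8, 58.4]
ee_rot: [[-0.084, -0.864, 0.496], [-0.996, 0.071, -0.046], [0.005, -0.498, -0.867]]
contact_force: [-0.9, -0.2, 0.1]
width: 0.6
```

Run:
```python
from h import *
delta([452,162,32],Rt(30))
c=cam("wrist"); save(c,"wrist17",None,1.4)
c=cam("side"); save(c,"side17",(170,120,370,290),3.5)
```

```text
t 12.3 turn [ 0.29 -0.14 -0.36] shift cm [ 0.83  0.42 -2.64] F [-0.9 -0.2  0.1] w 0.6 q [ 0.43 -0.55  2.47 -0.36  0.79  2.29]
```

View pics/wrist17.png

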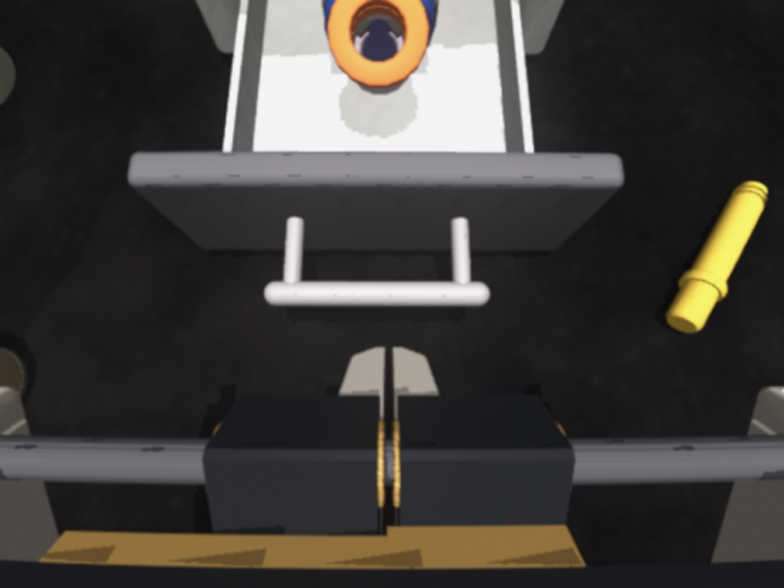

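View pics/side17.png

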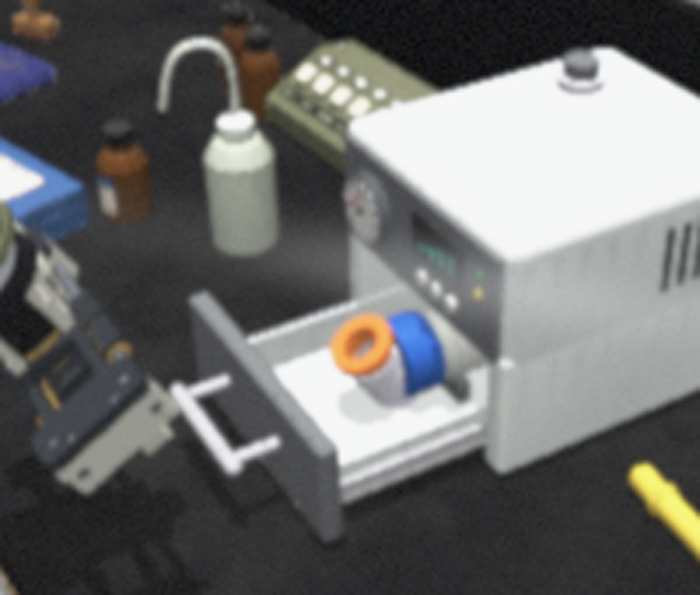

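Emit:
arm_command(plan=[0.5,5,-0.3,0.3,0.2,-0.7,1,0,0,0,0.3,0.2,-0.8,1,0,0,0,0.2,0,-0.8,1,0,0,0,0,0,0,1])

```text
time_s: 12.73
tool_pos: [456.8, 160.6, 43.7]
ee_rot: [[-0.094, -0.902, 0.421], [-0.996, 0.085, -0.04], [0.0, -0.423, -0.906]]
contact_force: [0.3, -0.3, -0.6]
width: 0.1
```

Run:
```python
from h import *
delta([590,149.5,34],Rt(25))
s=arm.observe(); print(s["tool_pos"])
```

```text
t 12.73 turn [0.02 0.04 0.21] shift cm [13.32 -1.11 -0.97] F [ 0.3 -0.3 -0.6] w 0.1 q [ 0.38 -0.4   2.37 -0.28  0.8   2.21]
[456.76456025 160.57115424  43.74112309]
```

Emit:
arm_command(plan=[0,0,0,0,0,-0.7,1,0,0,0,0,0,-0.5,1,0,0,0,0.4,0,0,1,0,0,0,0.8,-0.1,0,1,0,0,0,0.8,-0.1,0,1,0,0,0,0.8,0,0,1])

```text
time_s: 13.23
tool_pos: [485.7, 158.2, 33.8]
ee_rot: [[-0.095, -0.902, 0.421], [-0.995, 0.086, -0.04], [-0.0, -0.423, -0.906]]
contact_force: [-7.5, -0.3, 2.1]
width: 0.2
```

Run:
```python
from h import *
delta([590,149.5,34],Rt(25))
c=cam("wrist"); save(c,"wrist18",None,1.4)
c=cam("side"); save(c,"side18",(170,120,370,290),3.5)
```

```text
t 13.23 turn [-0.02 -0.    0.27] shift cm [10.43 -0.87  0.02] F [-7.5 -0.3  2.1] w 0.2 q [ 0.35 -0.29  2.31 -0.27  0.74  2.18]
```

View pics/wrist18.png

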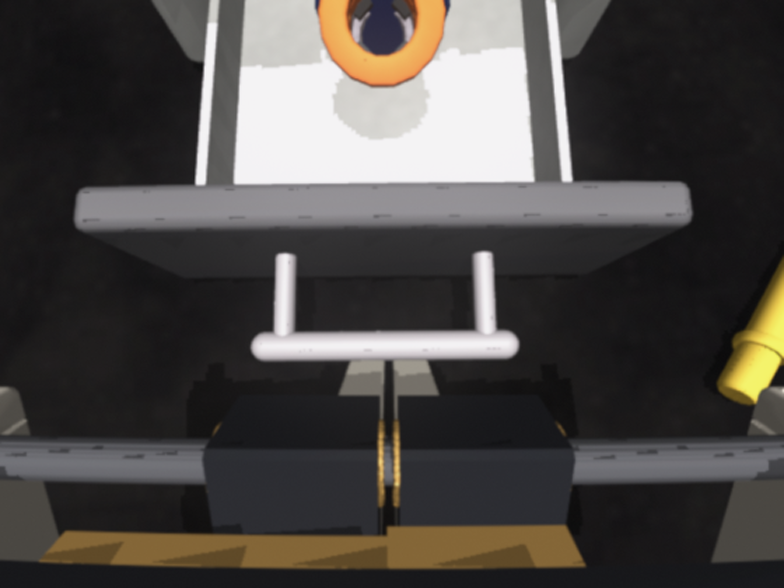

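View pics/side18.png

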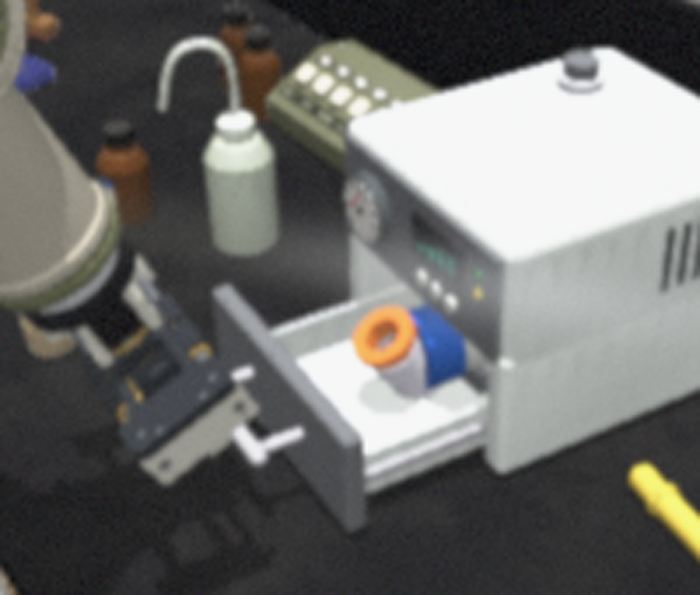

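The bar is being pushed at 7.5 N and the drawer is sliding in. Continuing.

Emit:
arm_command(plan=[0,0,0,1,-0.1,0,1,0,0,0,1,-0.1,0,1,0,0,0,1,-0.1,0,1,0,0,0,1,-0.1,0,1,0,0,0,1,-0.1,0,1,0,0,0,1,-0.1,0,1,0,0,0,1,-0.1,0,1])

```text
time_s: 13.92
tool_pos: [548.6, 150.9, 27.5]
ee_rot: [[-0.094, -0.91, 0.404], [-0.996, 0.084, -0.042], [0.004, -0.406, -0.914]]
contact_force: [-7.7, 1.3, 1.5]
width: 0.6
```

Run:
```python
from h import *
delta([590,149.5,34],Rt(25))
c=cam("side"); save(c,"side19",(170,120,370,290),3.5)
```

```text
t 13.92 turn [ 0.14 -1.05  0.2 ] shift cm [ 4.14 -0.14  0.65] F [-7.7  1.3  1.5] w 0.6 q [ 0.28 -0.09  2.15 -0.24  0.71  2.09]
```

View pics/side19.png

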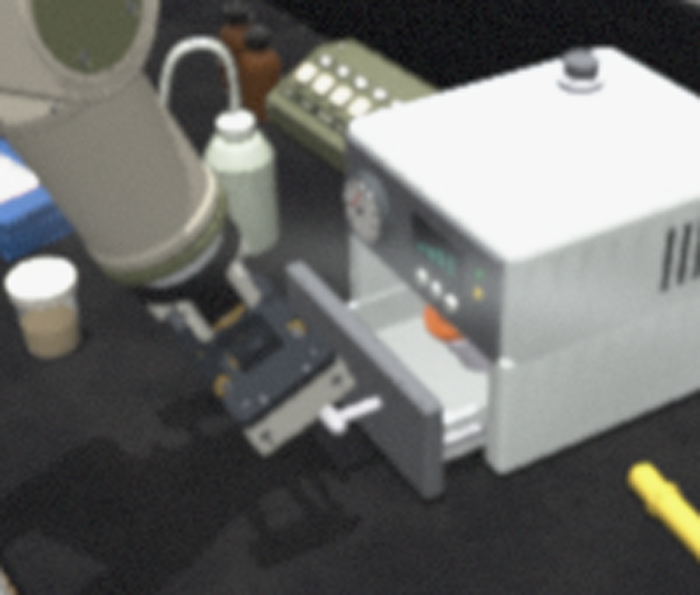

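Emit:
arm_command(plan=[0,-0.5,0,1,0,0.3,1,0,-0.5,0,1,0,0.2,1,0,0,0,1,0,0.2,1,0,0,0,0.8,0,0.1,1,0,0,0,0.8,0,0.1,1])

```text
time_s: 14.38
tool_pos: [583.5, 148.2, 26.1]
ee_rot: [[-0.095, -0.913, 0.397], [-0.995, 0.083, -0.049], [0.011, -0.399, -0.917]]
contact_force: [-7.1, -1.3, 2.1]
width: 0.5
```

Run:
```python
from h import *
delta([590,149.5,34],Rt(25))
c=cam("side"); save(c,"side20",(170,120,370,290),3.5)
```

```text
t 14.38 turn [ 0.52 -1.51  0.28] shift cm [0.65 0.13 0.79] F [-7.1 -1.3  2.1] w 0.5 q [ 0.26  0.01  2.05 -0.23  0.71  2.07]
```

View pics/side20.png

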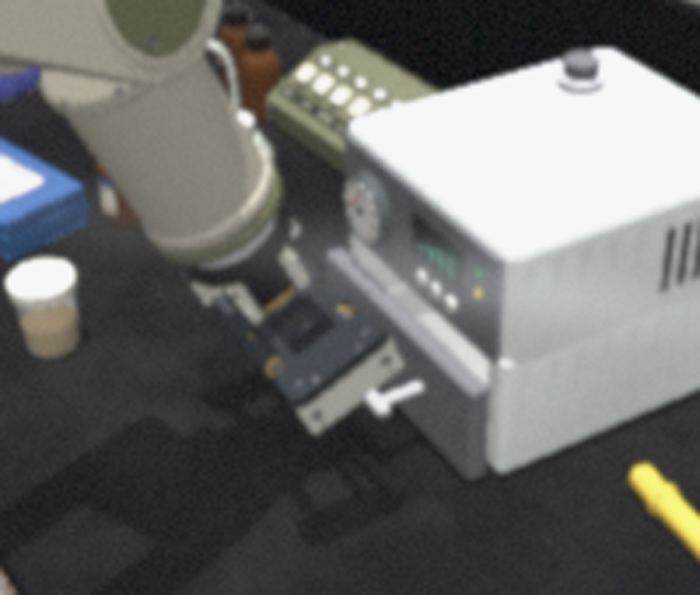

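Emit:
arm_command(plan=[0,-0.7,0,0.8,0,0.4,1,0,-0.7,0,0.8,0,0.3,1,0,0,0,0.8,0,0.2,1])

```text
time_s: 14.68
tool_pos: [587.8, 146.9, 20.6]
ee_rot: [[-0.098, -0.919, 0.382], [-0.995, 0.083, -0.055], [0.019, -0.386, -0.923]]
contact_force: [-30.9, 2.7, 8.4]
width: 0.5
```

Run:
```python
from h import *
delta([590,149.5,34],Rt(25))
c=cam("side"); save(c,"side21",(170,120,370,290),3.5)
```

```text
t 14.68 turn [ 0.85 -2.41  0.46] shift cm [0.22 0.26 1.34] F [-30.9   2.7   8.4] w 0.5 q [ 0.25  0.04  2.03 -0.23  0.72  2.06]
```

View pics/side21.png

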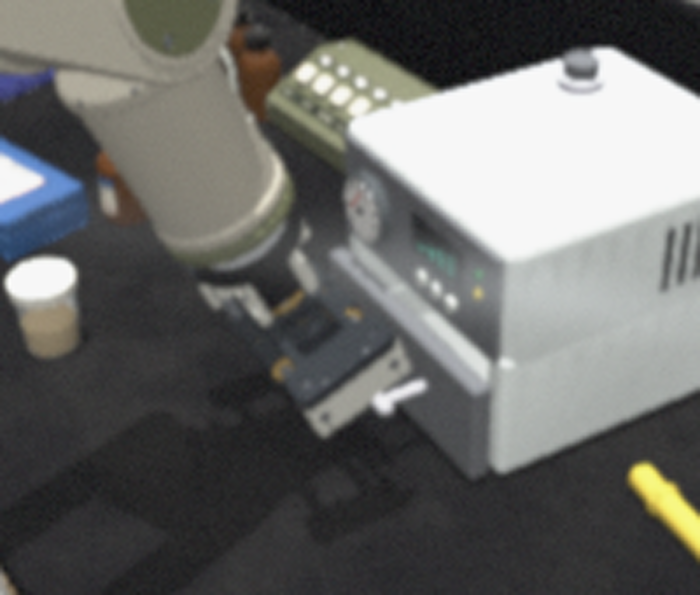

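Force rose to 31 N with the movement stopping, against about 13 N for the catch, so the drawer looks to be at its stop. I'll back away and check.

Emit:
arm_command(plan=[0,0,0,-0.8,0.1,0.2,1,0,-1,0,-1.2,0.1,0.5,1,0,0,0,-2.5,0.2,1,1,0,0,0,-3,0.3,1,1,0,0,0,-2,0.2,2,1,0,0,0,-1,0,3,1,0,0,0,-1,0,3,1,0,0,0,0,0,3,1,0,0,0,0,0,3,1,0,0,0,0,0,0,1])

```text
time_s: 15.57
tool_pos: [463.8, 156.4, 194.6]
ee_rot: [[-0.095, -0.91, 0.404], [-0.995, 0.081, -0.052], [0.015, -0.407, -0.913]]
contact_force: [1.0, 0.2, 2.0]
width: 0.8
```

Run:
```python
from h import *
import pickle
delta([590,149.5,34],Rt(25))
c=cam("wrist"); save(c,"wrist22",None,1.4); pickle.dump(c,open("wrist22.pkl","wb"))
c=cam("side"); save(c,"side22",None,1.4); save(c,"side22c",(205,120,405,270),4); pickle.dump(c,open("side22.pkl","wb"))
```

```text
t 15.57 turn [ 0.75 -1.03  0.28] shift cm [ 12.62  -0.69 -16.06] F [1.  0.2 2. ] w 0.8 q [ 0.37 -0.56  2.18 -0.22  1.15  2.09]
```

View pics/wrist22.png

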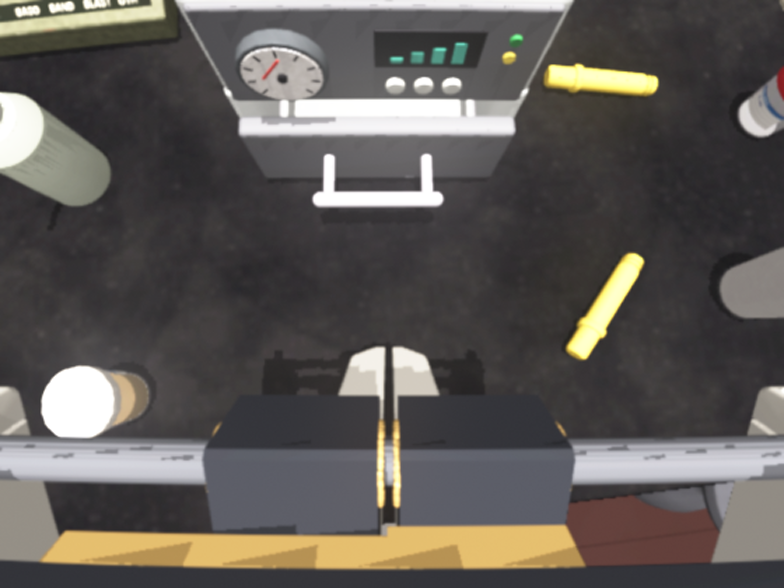

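View pics/side22.png

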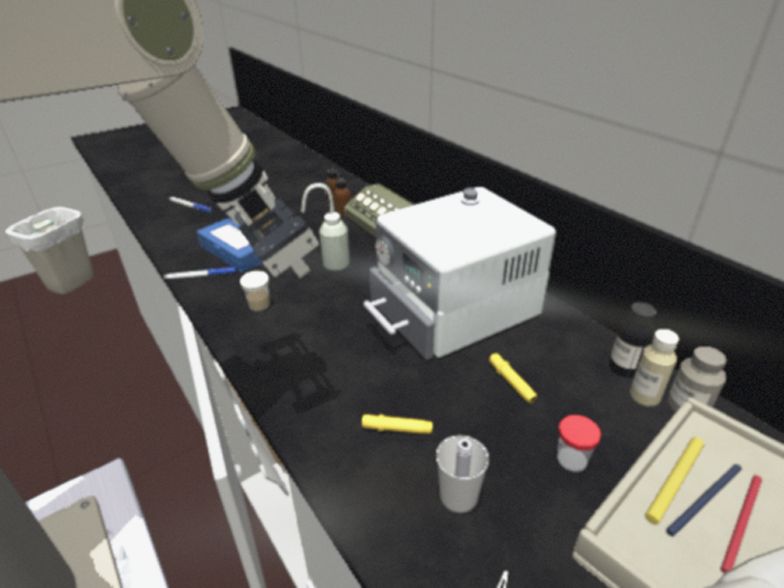

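View pics/side22c.png

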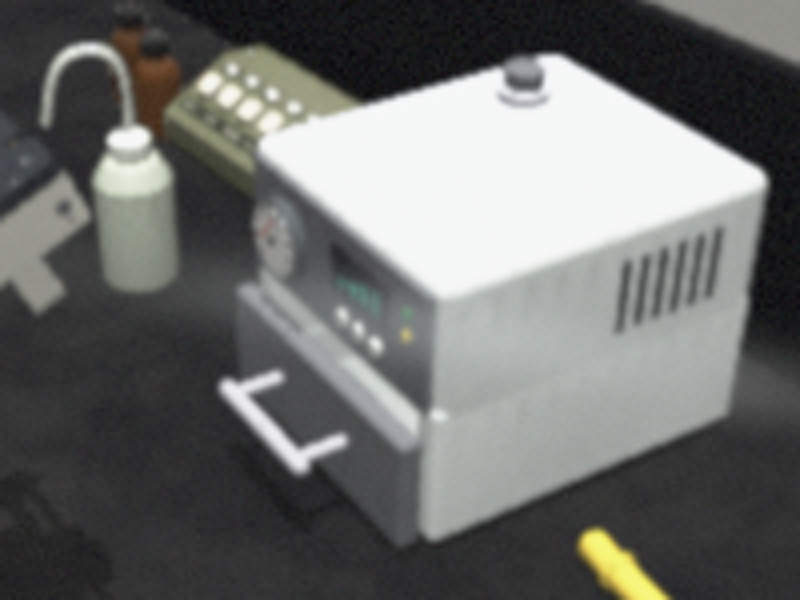

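A gap of white interior still shows between panel and fascia, so the drawer may be stuck at the catch. I'll measure it.

Run:
```python
from h import *
import pickle
c=pickle.load(open("wrist22.pkl","rb")); save(c,"crop22",(150,0,390,160),3.2)
def atz(c,u,v,z):
    o,d=ray(c,u,v); return o+d*(z-o[2])/d[2]
p,q=atz(c,314/1.4,199/1.4,52),atz(c,443/1.4,199/1.4,52); m=(p+q)/2; print("bar",p,q,"travel from start",(m-[477.8,159.76,52])@ux)
s=pickle.load(open("side22.pkl","rb"))
# side: bar ends before crop1 (60,448),(127,532); now (228,385),(303,465)
B=[(atz(s,205+a/4,120+b/4,52)) for a,b in [(60,448),(127,532),(228,386),(303,465)]]
print("side travel",((B[2]+B[3]-B[0]-B[1])/2)@ux)
```

```text
bar [595.5819597  199.36714829  52.        ] [586.64706531  99.76094748  52.        ] travel from start 113.77224058891291
side travel 115.04378044860304
```

View pics/crop22.png

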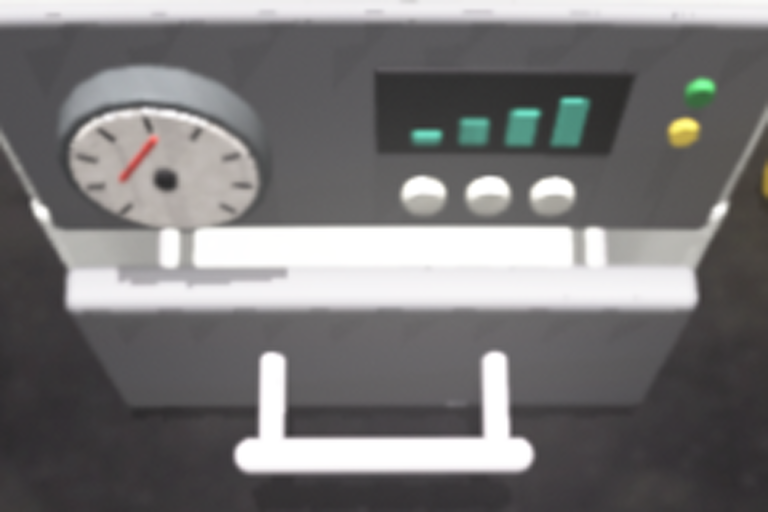

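Run:
```python
from h import *
import pickle
c=pickle.load(open("wrist22.pkl","rb")); W=cloud(c)
def atz(u,v,z):
    o,d=ray(c,u,v); return o+d*(z-o[2])/d[2]
f=lambda a,b:(150+a/3.2,b/3.2)
print("panel back top",[(atz(*f(a,268),86)@ux).round(1) for a in (100,380,660)],"panel front top",[(atz(*f(a,308),86)@ux).round(1) for a in (100,380,660)],"fascia bottom",[(atz(*f(a,229),89)@ux).round(1) for a in (100,380,660)])
# depth-based: fascia plane and panel plane
for nm,(x0,y0,x1,y1) in dict(fascia=(300,40,360,210),fascia2=(290,150,370,220),panel=(300,320,460,345),panelL=(140,325,240,370)).items():
    P=W[int(y0/3.2):int(y1/3.2),150+int(x0/3.2):150+int(x1/3.2)].reshape(-1,3); P=P[~np.isnan(P).any(1)]; print(nm,np.median(P@ux).round(1),np.median(P[:,2]).round(1))
c=pickle.load(open("wrist1.pkl","rb")); W=cloud(c)
P=W[int(485/4.6)+140+2:int(515/4.6)+140-2,170+int(300/4.6):170+int(460/4.6)].reshape(-1,3); print("start panel front",np.nanmedian(P@ux),np.nanmedian(P[:,2]))
c=pickle.load(open("side0.pkl","rb")); W0=cloud(c); c=pickle.load(open("side22.pkl","rb")); W1=cloud(c)
def reg(W,pts):
    m=np.zeros(W.shape[:2],np.uint8); cv2.fillPoly(m,[np.array([(205+a/4,120+b/4) for a,b in pts]).astype(int)],1); P=W[m>0]; P=P[~np.isnan(P).any(1)]; return np.median(P@ux).round(2),len(P)
print("side panel start",reg(W0,[(90,370),(230,540),(230,590),(160,520)]),"now",reg(W1,[(250,310),(400,470),(400,530),(340,480)]),"fascia",reg(W1,[(290,270),(330,300),(330,220),(300,200)]))
```

```text
panel back top [np.float64(623.6), np.float64(623.5), np.float64(624.3)] panel front top [np.float64(610.1), np.float64(610.0), np.float64(610.7)] fascia bottom [np.float64(635.1), np.float64(635.0), np.float64(635.9)]
fascia 626.9 149.2
fascia2 626.9 124.6
panel 610.5 71.4
panelL 610.3 61.6
start panel front 496.17699754597646 68.71651148847332
side panel start (np.float64(494.97), 431) now (np.float64(609.91), 524) fascia (np.float64(625.97), 194)
```

The side camera gives a travel of 114.9 mm and the wrist camera 114.2 mm, against 115 for home, and the push ended on a hard stop. Last, I'll check the tumbler and bystanders against the first picture.

Run:
```python
from h import *
import pickle
a0=pickle.load(open("side0.pkl","rb"))["frame"].astype(int); c=cam("side"); a1=c["frame"].astype(int)
d=np.abs(a0-a1).max(2); im=(d>40).astype(np.uint8)*255
cv2.imwrite("pics/diff.png",im); save(c,"fin",(290,280,450,410),4)
s=arm.observe(); print(s["time_s"],s["contact_force"])
```

```text
15.7167 [-0.31120936 -0.50299473  0.01355681]
```

View pics/diff.png

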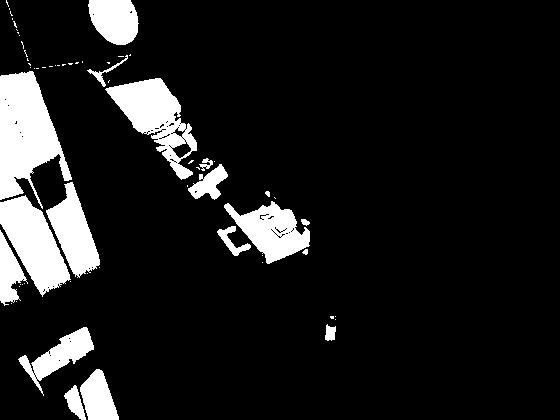

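View pics/fin.png

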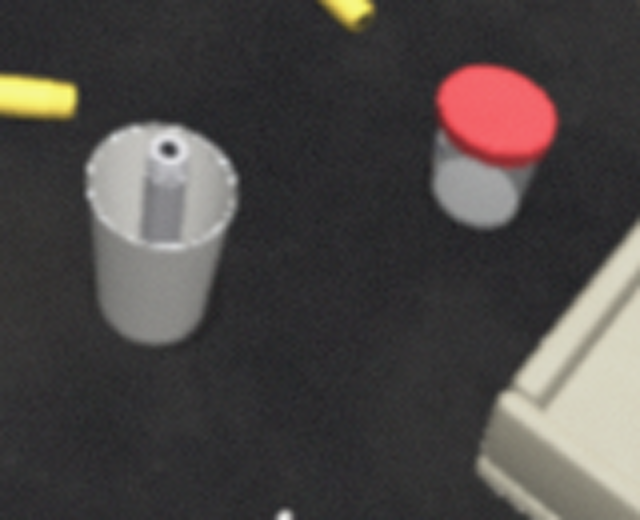

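The difference picture shows changes only at the arm, the drawer (265,230) and the stem in the tumbler (331,330). The crop shows the stem standing barbed end up at (168,150) in the upright tumbler.

```bash
python3 -c "
from h import *
print(arm.sign_off())"
```

```text
the job is handed in; nothing more can be done
None
```

The job is done and handed in at about 15.7 s of the 67 s allowed:
- **Stem:** I pushed the orange collar fully in, gripped the steel stem with the collar held in, and drew it out along the slanting axis. It stands bead down in the tumbler.
- **Drawer:** I pushed it by its bar to its hard stop. The push ended at 31 N, well above the roughly 13 N the catch needs.

Last checks:
- **Drawer travel:** the side camera gave 114.9 mm and the wrist camera 114.2 mm, against 115 mm for home. A strip of white interior still shows above the panel. I took this as the normal clearance and did not push again.
- **Tumbler and other things:** the tumbler is upright, and the before-and-after side pictures show no movement of the other things in that view. The robot was touching nothing.

- **Small departures:** pressing the collar nudged the open drawer in by about 3 mm. The stem dropped the last 15 mm or so to the tumbler floor and now leans slightly. The wrist camera was off by about 3 mm sideways at close range, so I centred the stem over the tumbler by eye in the pictures.

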